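# Change a dry-block incubator over from tube blocks to the slide plate

### The arm

A 6-joint arm with a two-finger parallel gripper is mounted at the origin on the work surface. World frame = base frame: x ahead of the robot, y to its left, z up, the work surface at z = 0. Lengths are in m, angles in degrees, forces in N, time in s.
With the tool pointing down it reaches from about 0.25 to 0.725 m from the base axis. Payload 9.7 kg.
Tool frame: the origin (TCP) lies at the centre of the arm's flange, where the gripper is bolted on; the fingertips stand 173 mm ahead of it and the grasp point (between the pads) lies 155 mm ahead of it; z points along the fingers, y is the line along which they close (so a half turn about z gives the same grasp; the last joint's range is limited). The gripper opens to 85 mm and grips with 20 to 120 N. Pads are 22 mm wide; open, the fingers measure 114 mm over their backs; the gripper's body (76 mm by 85 mm) begins 54 mm behind the grasp point. The pads swing forward as they close: fully open they stand 13 mm farther back than shut.
Start: joints at [-69.786, 4.979, 10.078, 95.1, 0, 90], TCP at [0.19, -0.516, 0.405] pointing down, gripper open.
Joint ranges: [-179.16, 179.16], [-48.56, 103.87], [-65.8, 70.77], [-126.05, 130.52], [-82.76, 87.17], [-180, 180]. Speed limits (degrees/s): [127.2, 127.2, 147.25, 180, 180, 180].

### API

Orientations are given as [roll, pitch, yaw] about the fixed x, y, z axes, in that order (R = Rz(yaw) Ry(pitch) Rx(roll)).
In Python, from workcell import monitor, camera, get_calibration, bot gives the robot as it stands.
- The arm moves only by the tool carry_out, never from a script. Its argument "targets" is text: rows parted by semicolons, each of 7 numbers parted by spaces: the shift along the tool's x, y, z in units of 0.04 m (1.0 is 0.04 m), then the turn, a rotation vector about the tool's x, y, z in units of 0.1 rad (1.0 is 0.1 rad), then the opening, from -1 (shut) to 1 (fully open), so that 0 is half open. A call has exactly 8 rows; each row shifts and turns the commanded pose from where the row before left it, along the tool's axes as they then stand; what a row does not reach is not made up. A row lasts 1/12 s, in which the tool goes at most 41.7 mm and 7.16 degrees, less where a joint would pass 70% of its speed; a pose out of reach is approached as far as the arm can. A call with a number of a shift or a turn outside -1 to 1 is refused whole. A call with a gripper value outside its range is refused whole. The fingers move at their own pace and stop on an object; "newtons" is the grip in N (left out, the last holds). Time passes only in rows, so rows that do not move let the fingers close, or fill a call up. It gives the time, the measured TCP pose, the force, the opening and the grip force at its end, in the units of the state.
- monitor.get_obs(): the state, without advancing time (a new reading comes with each control period).
- camera(name): name is "scene" or "side" or "wrist"; returns the picture (400x640x3 uint8, red, green, blue); there is no depth.
- get_calibration(name): a dict with "fx", "fy", "cx", "cy" (pixels), "view" (4x4, takes a point from world to camera coordinates). Camera axes: x right, y down, z forward; pixel columns grow to the right and rows downward; lengths in m; the calibration is good to about 2 mm. A picture is of the moment at which its call begins: read the wrist's pose just before it. get_calibration takes no time and is no camera call; for the wrist camera it gives the pose at the moment of the call.
- bot.job_done(): hands the job in; it is judged then, once.
The state is a dict: "time": time; "q": joint angles; "qd": joint speeds; "joint_efforts": joint torques, N m; "ee_pos": TCP position; "tcp_rot": TCP orientation; "wrist_force": force on the tool from outside, world axes, zero at the start; "torque": the same for the moment, N m; "opening": finger opening in m; "grasp_force": force on a finger pad.
Only numpy, scipy, OpenCV 4.12 (cv2) and the standard library are available. Lean on these libraries where they do the work, as an engineer would, in place of code of your own. Each camera call takes 0.05 s, during which the arm holds its last target. There are 200 camera calls.

### The job

The tube run in the bench incubator is finished and it is wanted for warming slides. Stand the carton that was left on its lid upright on the open bench, swing the lid right back past upright so that it stays open by itself, and lift out every tube block and stand it upright on the steel cooling tray. Then lower the flat slide plate level over the two pins until it lies flat on the heater deck, let it go and shut the lid, without disturbing the rack of blood tubes or the tip box.

Things in the scene. Friction and masses are not known exactly. Their poses are not given: they have to be found in the camera images.
- incubator: Fixed cream bench incubator. Origin at bench level under the middle of its open chamber, 130 (x) by 225 (y), walls up to 85 above the bench; x points from front (robot side) to the hinge at the back, y left, z up. Outside: x -75 to +80 and y -138 to +138; in front a control ledge 50 high runs on to x -117. Two fixed steel dowel pins stand on the chamber floor.
- deck (a point): Middle of the flat dark heater deck (the chamber floor), 40 above the bench, half-way between the two pins, which stand at y = +90 and -90. Axes as the incubator's.
- pin_left (a point): Tip of the steel pin at y = +90 of the incubator: 8 in diameter, 18 above the deck, its top 7 tapered.
- pin_right (a point): Tip of the like steel pin at y = -90 of the incubator, 18 above the deck.
- lid (a joint): Hinge of the clear domed lid (155 deep, 255 wide, 40 high, 0.45 kg). 0 shut, grows as its front goes up and back, 1.57 upright, stop at 1.85. Damped, no spring, little friction: below about 1.3 it falls shut, above about 1.45 it falls back on its stop. Shut, its flat top is 125.5 above the bench, over x -50 to +80 of the incubator.
- lid_bar (a point): Middle of the lid's dark handle bar: round, 12 in diameter, 120 long, parallel to the hinge (the incubator's y), held by its ends 54 in front of the frame (48 free between), from which the dome slopes back. Shut, it is 95 above the bench. Pinched across from above it turns between the fingers as the lid swings. Axes turn with the lid.
- lid_hinge (a point): Middle of the lid's hinge line, at x = +80 of the incubator, 85 above the bench; the bar is 210 in front of it and 10 above it when the lid is shut.
- block1_c (a point): Tube block, one of up to four alike (None if absent), 40 apart on the deck: aluminium, 80 (x) by 36 (y) by 35 high, white tube caps on top (4 high), and a steel bridge handle along x: flat bar 46 long, 10 thick (y), 12 high, its top 75 above the underside. 0.2 to 0.4 kg. This point: the middle, 37.5 above the underside and 31.5 below the handle bar's middle.
- block2_c (a point): Tube block, one of up to four alike (None if absent), 40 apart on the deck: aluminium, 80 (x) by 36 (y) by 35 high, white tube caps on top (4 high), and a steel bridge handle along x: flat bar 46 long, 10 thick (y), 12 high, its top 75 above the underside. 0.2 to 0.4 kg. This point: the middle, 37.5 above the underside and 31.5 below the handle bar's middle.
- block3_c (a point): Tube block, one of up to four alike (None if absent), 40 apart on the deck: aluminium, 80 (x) by 36 (y) by 35 high, white tube caps on top (4 high), and a steel bridge handle along x: flat bar 46 long, 10 thick (y), 12 high, its top 75 above the underside. 0.2 to 0.4 kg. This point: the middle, 37.5 above the underside and 31.5 below the handle bar's middle.
- block4_c (a point): Tube block, one of up to four alike (None if absent), 40 apart on the deck: aluminium, 80 (x) by 36 (y) by 35 high, white tube caps on top (4 high), and a steel bridge handle along x: flat bar 46 long, 10 thick (y), 12 high, its top 75 above the underside. 0.2 to 0.4 kg. This point: the middle, 37.5 above the underside and 31.5 below the handle bar's middle.
- tray: Fixed shallow steel cooling tray, 210 (x) by 150 (y), rim 12 high, walls and floor 4 thick. Origin under its centre. It holds four blocks side by side along its x, 48 apart, each with its long side along the tray's y.
- plate_c (a point): Aluminium slide plate on the bench, 110 (x) by 205 (y) by 10 thick, 0.6 kg, with 10 mm through holes at x 0, y +90 and -90 and a central bridge handle along y: flat bar 70 long, 12 thick (x), 12 high, its top 65 above the underside. The same either way round. This point: the middle, 32.5 above the underside and 26.5 below the handle bar's middle.
- carton_c (a point): Small closed carton, 76 (x) by 50 (y) by 45 high, 0.06 to 0.13 kg, standing on top of the shut lid. This point is its centre. The bench left and right of the incubator, up to the tray and the plate, is free for it.
- tube_rack_c (a point): Bystander, loose: white rack of capped blood tubes, 44 (x) by 132 (y), 55 high, tubes up to 94, on the bench beyond the tray or the plate. This point: its middle, 27.5 above the bench.
- tip_box_c (a point): Bystander, loose: grey box of pipette tips, 65 (x) by 100 (y) by 56 high, on the bench beyond the plate or the tray. This point: its middle, 27.5 above the bench.
Mind the look-alikes: they are no part of the job. What is shaped like the part that bears plate_c but brown is not meant.

How it is judged (in metres and radians):
On the way, in this order (a step that is already met when the one before it is completed fails the run):
1. the carton stands upright on the bench, let go, while the lid is still shut (height (world z) of carton_c between 0.017 and 0.0255 m and angle between carton_c's own z axis and vertical below 0.08 rad and contact force between carton and the fingers below 0.2 N and linear speed of carton below 0.03 m/s and value of joint lid below 0.1 rad), for 0.2 s.
2. the lid is past upright and stays open by itself, let go (value of joint lid above 1.7 rad and contact force between lid and the fingers below 0.2 N), for 0.3 s.
3. every tube block stands upright on the cooling tray, let go (x of block1_c in the frame of tray between -0.085 and 0.085 m and y of block1_c in the frame of tray between -0.055 and 0.055 m and z of block1_c in the frame of tray between 0.0375 and 0.0455 m and angle between each of block1_c, block2_c, block3_c, block4_c's own z axis and vertical below 0.06 rad and contact force between each of block1, block2, block3, block4 and the fingers below 0.2 N and linear speed of each of block1, block2, block3, block4 below 0.03 m/s and x of block2_c in the frame of tray between -0.085 and 0.085 m and y of block2_c in the frame of tray between -0.055 and 0.055 m and z of block2_c in the frame of tray between 0.0375 and 0.0455 m and x of block3_c in the frame of tray between -0.085 and 0.085 m and y of block3_c in the frame of tray between -0.055 and 0.055 m and z of block3_c in the frame of tray between 0.0375 and 0.0455 m and x of block4_c in the frame of tray between -0.085 and 0.085 m and y of block4_c in the frame of tray between -0.055 and 0.055 m and z of block4_c in the frame of tray between 0.0375 and 0.0455 m), for 0.2 s.
4. the plate, still held, is lowered level over both pins to within 8 mm of the deck (z of plate_c in the frame of incubator between 0.0685 and 0.0805 m and horizontal distance between plate_c and deck below 0.004 m and angle between the y axis of plate and the y axis of incubator, either way round below 0.04 rad and angle between plate_c's own z axis and vertical below 0.06 rad and contact force between plate and the fingers above 0.3 N), for 0.05 s.
5. the plate lies flat on the deck over both pins, let go, with the lid still open (z of plate_c in the frame of incubator between 0.0685 and 0.0755 m and horizontal distance between plate_c and deck below 0.004 m and angle between the y axis of plate and the y axis of incubator, either way round below 0.04 rad and angle between plate_c's own z axis and vertical below 0.06 rad and contact force between plate and the fingers below 0.2 N and value of joint lid above 1 rad), for 0.2 s.
6. the lid is shut (value of joint lid below 0.05 rad), for 0.2 s.
At the end, for the whole second after the job is handed in: Lid shut (0.05 rad); plate flat on the deck over both pins (centre within 4 mm, height 3 mm, in line within 0.04 rad); every block upright on the tray floor, its middle inside the tray; carton upright on the bench; all let go, at rest (all of step 3 and value of joint lid below 0.05 rad and z of plate_c in the frame of incubator between 0.0685 and 0.0755 m and horizontal distance between plate_c and deck below 0.004 m and angle between the y axis of plate and the y axis of incubator, either way round below 0.04 rad and angle between plate_c's own z axis and vertical below 0.06 rad and contact force between each of plate, carton and the fingers below 0.2 N and height (world z) of carton_c between 0.017 and 0.0255 m and angle between carton_c's own z axis and vertical below 0.08 rad and linear speed of carton below 0.03 m/s); the robot touches nothing.
It fails at once if the rack of blood tubes is pushed more than 30 mm (distance of tube_rack_c from where it was at the start of the episode above 0.03 m).
It fails at once if the tip box is pushed more than 30 mm (distance of tip_box_c from where it was at the start of the episode above 0.03 m).
Of block1, block2, block3, block4 only 2 to 4 are there at a start; the rules pass over those that are not, and their reading is None.
At some moment in a run one of carton, plate may be knocked a few centimetres aside while the robot is not near it.
Once in a run the grip may slacken for a moment while it holds something.
It also fails if it takes over 210 s, if anything falls off the work surface, if the arm or the gripper's body presses on something with over 40 N, if the wrist force passes 120 N, or if a joint passes its speed limit or range.

## Working session

There is one attempt and no reset: what is moved stays moved. The work goes in short steps, Python scripts to look and compute and a tool call to move; the robot and the scene stay as the last step left them, time stands still between calls to the robot, and variables do not carry over. Pictures are saved under pics/ and viewed, at most 14 in all, crops included, and the job is handed in when it is done.

Besides the shell and the picture viewer there is one more tool, called as name(argument=value, ...), one argument or row to a line, values as JSON. carry_out: Moves the arm, as the interface text tells. Shifts and turns lie within -1 to 1; 1 stands for 0.04 m of shift or 0.1 rad of turn. Its arguments: {"type":"object","properties":{"targets":{"type":"string"},"newtons":{"type":"number"}},"required":["targets"]}

```bash
ls; mkdir -p pics
python3 - <<'E'
from workcell import monitor,camera,get_calibration,bot
import cv2
print(monitor.get_obs())
for n in("scene","side"):
    c=get_calibration(n);print(n,c)
    cv2.imwrite(f"pics/{n}0.png",camera(n)[:,:,::-1])
E
```

```text
pics
{'time': 0.0, 'q': array([-6.97845164e+01,  5.01117527e+00,  1.00355741e+01,  9.51005234e+01,
        1.38605146e-03,  9.00012436e+01]), 'qd': array([ 0.05110527, -0.02230269, -0.08219167,  0.05296775,  0.02480066,
        0.0620227 ]), 'joint_efforts': array([-4.48080773e-04, -5.20383918e+01,  4.64807332e+01,  1.61975215e-02,
       -1.06161892e-04, -1.49763832e-05]), 'ee_pos': array([ 0.19005624, -0.51611948,  0.40399223]), 'tcp_rot': array([-1.79923875e+02, -1.38439797e-03,  2.02142382e+01]), 'wrist_force': array([-0.5106062 ,  0.42517836,  0.2804813 ]), 'torque': array([-0.00459949,  0.02474546, -0.00326691]), 'grasp_force': 0.0, 'opening': 0.08594605309288134}
scene {'fx': 470.43543278146404, 'fy': 470.43543278146404, 'cx': 313.63403106937784, 'cy': 197.4702944948547, 'view': array([[ 0.53220501,  0.8465539 ,  0.01021363, -0.23755745],
       [ 0.49074962, -0.29864529, -0.81852049, -0.14680187],
       [-0.68987147,  0.44063304, -0.57438653,  1.91343283],
       [ 0.        ,  0.        ,  0.        ,  1.        ]])}
side {'fx': 490.34463875736105, 'fy': 490.34463875736105, 'cx': 311.35207644396127, 'cy': 196.43714315518002, 'view': array([[-0.99740053, -0.07110007,  0.0117033 ,  0.47195927],
       [-0.05182089,  0.59491945, -0.80211311,  0.11536495],
       [ 0.05006778, -0.80063451, -0.59705744,  1.23895728],
       [ 0.        ,  0.        ,  0.        ,  1.        ]])}
```

View pics/scene0.png

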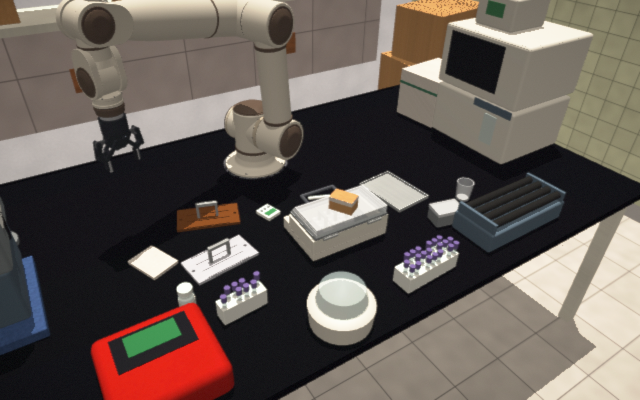

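View pics/side0.png

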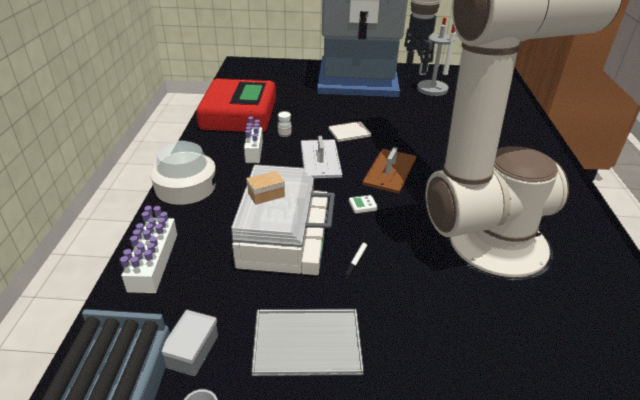

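The scene shows the carton at (344,200) on the lid. The silver plate is at (220,258) with a brown look-alike at (208,215), the tray is at (395,192), and the rack and tip box are at (427,263) and (447,212). The side view has the carton at (266,187), silver plate (322,157), brown decoy (389,170) and tray (307,340). I choose the silver plate, and will crop in close on the incubator area.

```bash
cat > h.py <<'E'
import numpy as np,cv2
from workcell import monitor,camera,get_calibration,bot
def cast(n,px,z,c=None):
    c=c or get_calibration(n);V=np.array(c["view"]);R=V[:3,:3];o=-R.T@V[:3,3]
    px=np.atleast_2d(px).astype(float)
    d=np.c_[(px[:,0]-c["cx"])/c["fx"],(px[:,1]-c["cy"])/c["fy"],np.ones(len(px))]@R
    return o+d*((z-o[2])/d[:,2])[:,None]
def proj(n,P,c=None):
    c=c or get_calibration(n);V=np.array(c["view"]);p=np.atleast_2d(P)@V[:3,:3].T+V[:3,3]
    return np.c_[p[:,0]/p[:,2]*c["fx"]+c["cx"],p[:,1]/p[:,2]*c["fy"]+c["cy"]]
def blob(n,im,m,z,seed):
    k,l,s,ce=cv2.connectedComponentsWithStats(m.astype(np.uint8));i=l[seed[1],seed[0]]
    ys,xs=np.where(l==i);P=cast(n,np.c_[xs,ys],z)[:,:2]
    r=cv2.minAreaRect((P*1000).astype(np.float32));return len(xs),r
E
python3 - <<'E'
from h import *
a=cv2.imread("pics/side0.png");b=cv2.imread("pics/scene0.png")
A=cv2.resize(a[110:290,220:420],None,fx=4,fy=3.3,interpolation=cv2.INTER_CUBIC) if 0 else cv2.resize(a[130:290,220:420],(750,600),interpolation=cv2.INTER_CUBIC)
B=cv2.resize(b[160:285,175:435],(800,385),interpolation=cv2.INTER_CUBIC)
cv2.imwrite("pics/ca.png",A);cv2.imwrite("pics/cb.png",B)
E
```

```text
(no output)
```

View pics/ca.png

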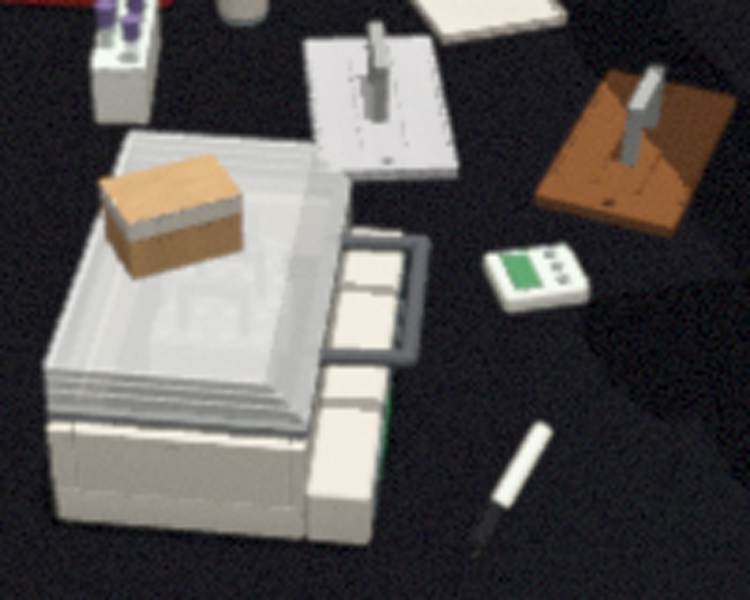

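View pics/cb.png

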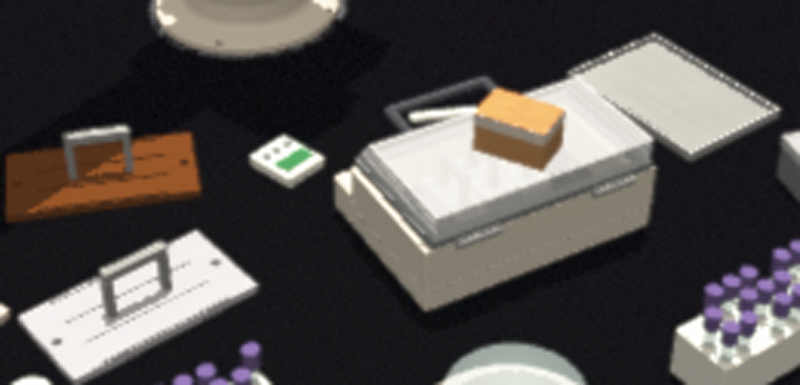

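The crops confirm the choices: carton top corners in ca at (100,180)-(243,190), silver plate with its corners at (303,38)-(458,172), and handle bar (422,240)-(408,360).

Run:
```python
from h import *
np.set_printoptions(precision=4,suppress=True)
S=lambda p:np.array(p)/3.75+[220,130]
C=lambda p:np.array(p)/[3.077,3.08]+[175,160]
def rep(t,n,p,z):
    P=cast(n,p,z)[:,:2];print(t,P.tolist() if 0 else P.round(4).tolist(),"mean",P.mean(0));return P
def quad(P):
    r=cv2.minAreaRect((P*1000).astype(np.float32));print("   rect",r)
quad(rep("carton side","side",S([(100,180),(210,155),(243,190),(133,223)]),.1705))
quad(rep("carton scene","scene",C([(473,108),(497,88),(565,103),(543,135)]),.1705))
quad(rep("plate side","side",S([(303,38),(432,36),(458,172),(330,178)]),.009))
quad(rep("plate scene","scene",C([(20,318),(195,230),(258,287),(78,380)]),.009))
quad(rep("tray scene","scene",C([(568,72),(655,33),(780,110),(692,158)]),.012))
quad(rep("tray side","side",[(255,310),(358,310),(362,374),(252,374)],.012))
P=rep("bar","side",S([(422,240),(408,360)]),.095)
P=rep("inc bottom L back/front","side",S([(60,520),(370,542)]),0)
P=rep("inc bottom scene: back R, back L","scene",C([(430,310),(650,226)]),0)
P=rep("lid hinge L edge z.085","side",S([(50,420)]),.085)
P=rep("inc ledge front R top","scene",C([(340,185)]),.05)
```

```text
carton side [[0.6266, 0.0176], [0.5616, -0.0165], [0.536, 0.0206], [0.5986, 0.0614]] mean [0.5807 0.0208]
   rect ((581.4949340820312, 19.212657928466797), (74.65945434570312, 52.022804260253906), 33.097312927246094)
carton scene [[0.5577, -0.0181], [0.5409, 0.022], [0.5978, 0.0645], [0.6303, 0.0141]] mean [0.5817 0.0206]
   rect ((581.0579833984375, 17.989063262939453), (78.48655700683594, 59.9771614074707), 32.842247009277344)
plate side [[0.5401, -0.4471], [0.427, -0.461], [0.3996, -0.2495], [0.4997, -0.2322]] mean [ 0.4666 -0.3475]
   rect ((469.576171875, -346.1781005859375), (113.97183227539062, 218.3575897216797), 7.368191719055176)
plate scene [[0.4351, -0.4594], [0.4013, -0.2586], [0.5155, -0.2425], [0.5434, -0.4419]] mean [ 0.4738 -0.3506]
   rect ((472.6384582519531, -351.306396484375), (115.28289794921875, 203.5762481689453), 8.031562805175781)
tray scene [[0.366, 0.2542], [0.351, 0.4032], [0.5612, 0.4191], [0.5796, 0.268]] mean [0.4645 0.3361]
   rect ((465.3014831542969, 335.5976257324219), (217.69989013671875, 152.02304077148438), 4.335960865020752)
tray side [[0.5733, 0.2767], [0.3555, 0.259], [0.3488, 0.4122], [0.554, 0.4284]] mean [0.4579 0.3441]
   rect ((458.18389892578125, 344.1916809082031), (218.58189392089844, 153.2488555908203), 4.646065711975098)
bar [[0.4236, -0.0392], [0.4277, 0.0864]] mean [0.4256 0.0236]
inc bottom L back/front [[0.6403, 0.1474], [0.4454, 0.1503]] mean [0.5429 0.1488]
inc bottom scene: back R, back L [[0.6255, -0.1086], [0.6376, 0.1614]] mean [0.6315 0.0264]
lid hinge L edge z.085 [[0.6393, 0.1484]] mean [0.6393 0.1484]
inc ledge front R top [[0.4601, -0.1163]] mean [ 0.4601 -0.1163]
```

```bash
cat >> h.py <<'E'
from scipy.spatial.transform import Rotation as Ro
def st():
    o=monitor.get_obs();print("t%.1f"%o["time"],"p",o["ee_pos"].round(4),"r",o["tcp_rot"].round(2),"op %.4f g %.1f"%(o["opening"],o["grasp_force"]),"F",o["wrist_force"].round(1));return o
def plan(xyz,yaw,frm=None):
    """needed turn (units, about tool z) then shift in tool axes at that yaw, units, from pose frm=(xyz,yaw)"""
    if frm is None:
        o=monitor.get_obs();p,y=o["ee_pos"],o["tcp_rot"][2]
    else:p,y=np.array(frm[0]),frm[1]
    dy=(yaw-y+180)%360-180;R=Ro.from_euler("xyz",[180,0,yaw],degrees=True).as_matrix()
    s=R.T@(np.array(xyz)-p)/.04
    print("to",np.round(xyz,4),yaw,": turn z %.2f then shift"%(-np.radians(dy)/.1),s.round(2),"rows %.1f"%np.linalg.norm(s))
E
python3 - <<'E'
from h import *
o=st();plan([.581,.0205,.404],31)
plan([.581,.0205,.305],31,([.581,.0205,.404],31))
print(cast("side",[(183,180),(215,185),(362,203),(357,258),(253,150)],0).round(3), cast("scene",[(342,310)],0))
E
```

```text
t0.1 p [ 0.19   -0.5161  0.4041] r [-179.93   -0.     20.21] op 0.0853 g 0.0 F [ 0.5 -0.9 -0.2]
to [0.581  0.0205 0.404 ] 31 : turn z -1.88 then shift [15.29 -6.47  0.  ] rows 16.6
to [0.581  0.0205 0.305 ] 31 : turn z -0.00 then shift [ 0.   -0.    2.48] rows 2.5
[[ 0.866 -0.2    0.   ]
 [ 0.767 -0.183  0.   ]
 [ 0.342 -0.134  0.   ]
 [ 0.356  0.088  0.   ]
 [ 0.689 -0.386  0.   ]] [[ 0.82940901 -0.14998402  0.        ]]
```

carry_out(
  targets="0 0 0 0 0 -0.95 1;0 0 0 0 0 -0.95 1;0.76 -0.32 0 0 0 0 1;0.76 -0.32 0 0 0 0 1;0.76 -0.32 0 0 0 0 1;0.76 -0.32 0 0 0 0 1;0.76 -0.32 0 0 0 0 1;0.76 -0.32 0 0 0 0 1",
  newtons=30,
)

```text
time: 0.77
ee_pos: [0.3071, -0.3548, 0.4044]
tcp_rot: [-180.0, 0.0, 31.1]
wrist_force: [1.4, -1.3, -0.2]
opening: 0.0852
grasp_force: 0.0
```

carry_out(
  targets="0.76 -0.32 0 0 0 0 1;0.76 -0.32 0 0 0 0 1;0.76 -0.32 0 0 0 0 1;0.76 -0.32 0 0 0 0 1;0.76 -0.32 0 0 0 0 1;0.76 -0.32 0 0 0 0 1;0.76 -0.32 0 0 0 0 1;0.76 -0.32 0 0 0 0 1",
)

```text
time: 1.43
ee_pos: [0.4625, -0.1413, 0.4045]
tcp_rot: [-180.0, 0.0, 31.1]
wrist_force: [-0.6, -0.7, -0.5]
opening: 0.0851
grasp_force: 0.0
```

carry_out(
  targets="0.76 -0.32 0 0 0 0 1;0.76 -0.32 0 0 0 0 1;0.5 -0.2 0 0 0 0 1;0.3 -0.1 0 0 0 0 1;0 0 0 0 0 0 1;0 0 0 0 0 0 1;0 0 0 0 0 0 1;0 0 0 0 0 0 1",
)

```text
time: 2.1
ee_pos: [0.5214, -0.0637, 0.4049]
tcp_rot: [180.0, 0.0, 31.0]
wrist_force: [-0.6, -0.6, 0.8]
opening: 0.0853
grasp_force: 0.0
```

Run:
```python
from h import *
o=st();plan([.54,.0205,.42],31)
c=get_calibration("wrist");print(np.array(c["view"]).round(3),c["fx"])
cv2.imwrite("pics/w1.png",camera("wrist")[:,:,::-1])
```

```text
t2.1 p [ 0.5214 -0.0637  0.4049] r [179.99   0.    31.02] op 0.0853 g 0.0 F [-0.6 -0.6  0.8]
to [0.54   0.0205 0.42  ] 31 : turn z 0.00 then shift [ 1.48 -1.56 -0.38] rows 2.2
[[ 0.515 -0.857  0.    -0.322]
 [-0.817 -0.49   0.305  0.354]
 [-0.261 -0.157 -0.952  0.507]
 [ 0.     0.     0.     1.   ]] 284.1879755737245
```

View pics/w1.png

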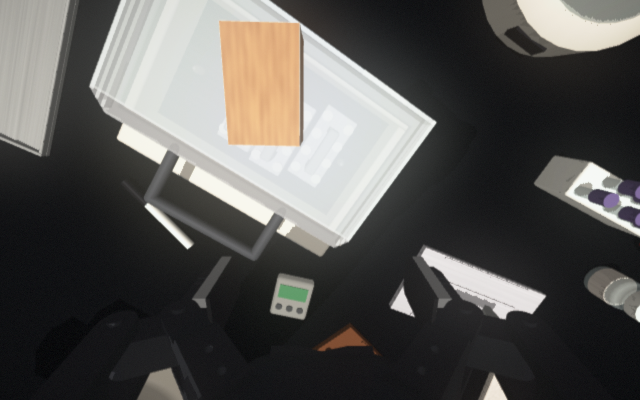

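The wrist view shows the carton top at (220..301, 22..146), the bar ends at (150,197) and (255,254), and the tray at the upper left.

Run:
```python
from h import *
im=cv2.imread("pics/w1.png");h=cv2.cvtColor(im,cv2.COLOR_BGR2HSV)
m=(h[...,0]>8)&(h[...,0]<25)&(h[...,1]>80)&(h[...,2]>100)
print("carton",blob("wrist",im,m,.1705,(260,80)))
b=cast("wrist",[(150,196),(255,252)],.095);print("bar",b.round(4),b.mean(0),"yaw",np.degrees(np.arctan2(*(b[0]-b[1])[:2]*-1)) , (b[0]-b[1]))
print("lid corners", cast("wrist",[(434,122)],.1255).round(4),cast("wrist",[(342,245),(91,88)],.09).round(4))
print("tray edge", cast("wrist",[(77,0),(45,155)],.012).round(4))
c=[.581,.0195]
plan([.581,.0195,.306],31)
```

```text
carton (9178, ((581.270751953125, 20.28888511657715), (75.54966735839844, 49.5416259765625), 29.676748275756836))
bar [[ 0.428   0.0861  0.095 ]
 [ 0.4264 -0.035   0.095 ]] [0.42718533 0.025509   0.095     ] yaw -179.26805033431282 [0.00154728 0.12111191 0.        ]
lid corners [[ 0.6305 -0.108   0.1255]] [[ 0.4806 -0.1137  0.09  ]
 [ 0.4964  0.1724  0.09  ]]
tray edge [[0.5513 0.266  0.012 ]
 [0.3636 0.2521 0.012 ]]
to [0.581  0.0195 0.306 ] 31 : turn z 0.00 then shift [ 2.35 -1.02  2.47] rows 3.6
```

carry_out(
  targets="0.8 -0.35 0 0 0 0.23 1;0.8 -0.35 0 0 0 0 1;0.76 -0.35 0 0 0 0 1;0 0 0.8 0 0 0 1;0 0 0.8 0 0 0 1;0 0 0.6 0 0 0 1;0 0 0.25 0 0 0 1;0 0 0 0 0 0 1",
)

```text
time: 2.82
ee_pos: [0.5816, 0.0204, 0.3044]
tcp_rot: [-179.9, 0.2, 29.7]
wrist_force: [-0.2, 0.1, -0.2]
opening: 0.0854
grasp_force: 0.0
```

carry_out(
  targets="0 0 0 0 0 0 -1;0 0 0 0 0 0 -1;0 0 0 0 0 0 -1;0 0 0 0 0 0 -1;0 0 0 0 0 0 -1;0 0 0 0 0 0 -1;0 0 0 0 0 0 -1;0 0 0 0 0 0 -1",
  newtons=30,
)

```text
time: 3.48
ee_pos: [0.5827, 0.0209, 0.3089]
tcp_rot: [179.9, -0.2, 29.8]
wrist_force: [0.0, -1.7, 6.7]
opening: 0.0498
grasp_force: 31.8
```

carry_out(
  targets="0 0 -0.3 0 0 0 -1;0 0 -0.6 0 0 0 -1;0 0 -0.8 0 0 0 -1;0 0 -0.5 0 0 0 -1;0 0 0 0 0 0 -1;0 0 0 0 0 0 -1;0 0 0 0 0 0 -1;0 0 0 0 0 0 -1",
)

```text
time: 4.15
ee_pos: [0.5823, 0.0211, 0.3936]
tcp_rot: [-180.0, 0.1, 29.8]
wrist_force: [0.2, 0.2, -1.1]
opening: 0.0496
grasp_force: 31.7
```

Run:
```python
from h import *
o=st();plan([.585,-.2,.39],90)
z=.307-.1255
print(z)
```

```text
t4.2 p [0.5823 0.0211 0.3936] r [-1.7995e+02  9.0000e-02  2.9780e+01] op 0.0496 g 31.7 F [ 0.2  0.2 -1.1]
to [ 0.585 -0.2    0.39 ] 90 : turn z -10.51 then shift [-5.53  0.07  0.09] rows 5.5
0.1815
```

carry_out(
  targets="0 0 0 0 0 -0.95 -1;0 0 0 0 0 -0.95 -1;0 0 0 0 0 -0.95 -1;0 0 0 0 0 -0.95 -1;0 0 0 0 0 -0.95 -1;0 0 0 0 0 -0.95 -1;0 0 0 0 0 -0.95 -1;0 0 0 0 0 -0.95 -1",
)

```text
time: 4.82
ee_pos: [0.5822, 0.0211, 0.3934]
tcp_rot: [-179.9, 0.0, 73.6]
wrist_force: [0.5, 0.2, -1.1]
opening: 0.0499
grasp_force: 31.6
```

carry_out(
  targets="0 0 0 0 0 -0.95 -1;0 0 0 0 0 -0.95 -1;0 0 0 0 0 -0.95 -1;-0.7 0 0 0 0 -0.06 -1;-0.9 0 0 0 0 0 -1;-0.9 0 0 0 0 0 -1;-0.9 0 0 0 0 0 -1;-0.9 0 0 0 0 0 -1",
)

```text
time: 5.48
ee_pos: [0.5818, -0.1524, 0.3936]
tcp_rot: [-179.9, -0.0, 90.0]
wrist_force: [1.0, 0.0, -0.6]
opening: 0.0495
grasp_force: 31.6
```

carry_out(
  targets="-0.9 0 0 0 0 0 -1;-0.35 0 0 0 0 0 -1;0 0 0.8 0 0 0 -1;0 0 0.9 0 0 0 -1;0 0 0.9 0 0 0 -1;0 0 0.8 0 0 0 -1;0 0 0.6 0 0 0 -1;0 0 0 0 0 0 -1",
)

```text
time: 6.15
ee_pos: [0.5804, -0.2, 0.2278]
tcp_rot: [-179.4, -0.2, 90.0]
wrist_force: [-0.2, 0.7, -1.6]
opening: 0.0498
grasp_force: 31.7
```

Run:
```python
from h import *
o=st();plan([.585,-.2,.186],90);print(camera("scene").shape)
cv2.imwrite("pics/s2.png",cv2.resize(camera("side")[80:300,180:440,::-1],(780,600)))
```

```text
t6.2 p [ 0.5804 -0.2     0.2278] r [-179.45   -0.2    90.01] op 0.0498 g 31.7 F [-0.2  0.7 -1.6]
to [ 0.585 -0.2    0.186] 90 : turn z 0.00 then shift [-0.    0.12  1.05] rows 1.1
(400, 640, 3)
```

View pics/s2.png

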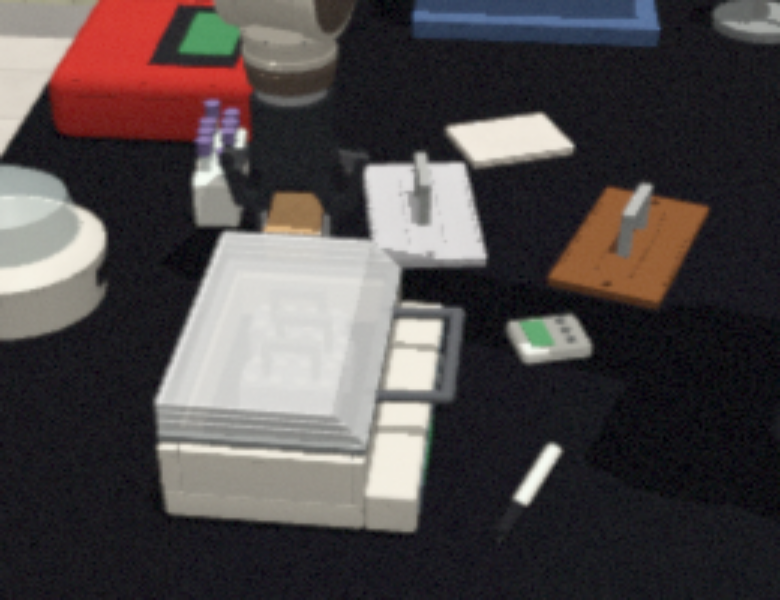

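The picture shows the carton still held at (295,215) with clear bench below it, beside the plate. Next I lower and release it.

carry_out(
  targets="0 0 0.5 0 0 0 -1;0 0 0.4 0 0 0 -1;0 0 0.15 0 0 0 -1;0 0 0.06 0 0 0 -1;0 0 0 0 0 0 -1;0 0 0 0 0 0 -1;0 0 0 0 0 0 -1;0 0 0 0 0 0 -1",
)

```text
time: 6.92
ee_pos: [0.5825, -0.201, 0.1914]
tcp_rot: [179.9, 0.0, 90.0]
wrist_force: [1.1, 0.8, -0.8]
opening: 0.0498
grasp_force: 31.8
```

carry_out(
  targets="0 0 0.06 0 0 0 -1;0 0 0.04 0 0 0 -1;0 0 0.03 0 0 0 -1;0 0 0 0 0 0 -1;0 0 0 0 0 0 -1;0 0 0 0 0 0 -1;0 0 0 0 0 0 -1;0 0 0 0 0 0 -1",
)

```text
time: 7.58
ee_pos: [0.5822, -0.2009, 0.1851]
tcp_rot: [180.0, 0.0, 90.0]
wrist_force: [0.0, -0.6, -2.0]
opening: 0.0494
grasp_force: 35.3
```

carry_out(
  targets="0 0 0.03 0 0 0 -1;0 0 0.02 0 0 0 -1;0 0 0 0 0 0 -1;0 0 0 0 0 0 -1;0 0 0 0 0 0 -1;0 0 0 0 0 0 -1;0 0 0 0 0 0 -1;0 0 0 0 0 0 -1",
)

```text
time: 8.25
ee_pos: [0.5822, -0.201, 0.1835]
tcp_rot: [180.0, 0.0, 90.0]
wrist_force: [-3.0, -1.2, 5.1]
opening: 0.0496
grasp_force: 36.2
```

carry_out(
  targets="0 0 0 0 0 0 0.3;0 0 0 0 0 0 0.6;0 0 0 0 0 0 0.8;0 0 0 0 0 0 0.8;0 0 -0.4 0 0 0 0.8;0 0 -0.9 0 0 0 0.8;0 0 -0.9 0 0 0 0.8;0 0 -0.9 0 0 0 0.8",
)

```text
time: 8.92
ee_pos: [0.5819, -0.2008, 0.3081]
tcp_rot: [-179.9, -0.0, 90.0]
wrist_force: [0.9, 0.2, 0.8]
opening: 0.0765
grasp_force: 0.0
```

carry_out(
  targets="0 0 -0.9 0 0 0 0.5;0 0 -0.9 0 0 0 0.3;0 0 0 0 0 0 0;0 0 0 0 0 0 -0.3;0 0 0 0 0 0 -0.3;0 0 0 0 0 0 -0.3;0 0 0 0 0 0 -0.3;0 0 0 0 0 0 -0.3",
)

```text
time: 9.58
ee_pos: [0.5821, -0.2009, 0.3778]
tcp_rot: [-179.9, -0.0, 90.0]
wrist_force: [-0.3, -0.2, 0.4]
opening: 0.0299
grasp_force: 0.0
```

Run:
```python
from h import *
o=st()
im=camera("scene")[:,:,::-1];s=camera("side")[:,:,::-1]
cv2.imwrite("pics/s3.png",cv2.resize(s[80:300,180:440],(780,600)))
plan([.4265,.025,.40],89);plan([.4265,.025,.25],89,([.4265,.025,.38],89))
```

```text
t9.6 p [ 0.5821 -0.2009  0.3778] r [-1.7989e+02 -4.0000e-02  9.0000e+01] op 0.0299 g 0.0 F [-0.3 -0.2  0.4]
to [0.4265 0.025  0.4   ] 89 : turn z 0.17 then shift [ 5.58 -3.99 -0.54] rows 6.9
to [0.4265 0.025  0.25  ] 89 : turn z -0.00 then shift [ 0.   -0.    3.25] rows 3.2
```

View pics/s3.png

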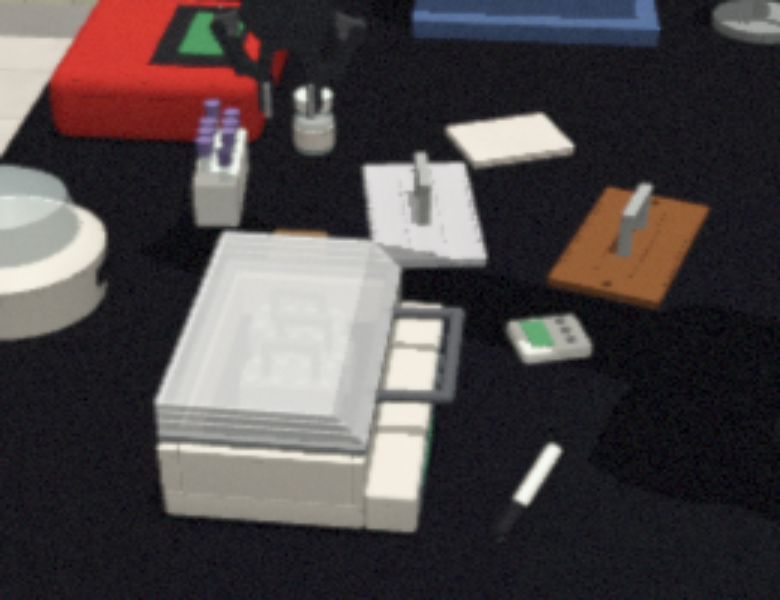

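The carton stands on the bench behind the lid (top visible at (300,235)) and the lid is shut. Next, the bar.

carry_out(
  targets="0.8 -0.57 0 0 0 0.17 -0.3;0.8 -0.57 0 0 0 0 -0.3;0.8 -0.57 0 0 0 0 -0.3;0.8 -0.57 0 0 0 0 -0.3;0.8 -0.57 0 0 0 0 -0.3;0.8 -0.57 0 0 0 0 -0.3;0.8 -0.57 0 0 0 0 -0.3;0 0 0 0 0 0 -0.3",
)

```text
time: 10.35
ee_pos: [0.4228, 0.0289, 0.3797]
tcp_rot: [180.0, -0.1, 89.2]
wrist_force: [-0.2, 0.4, 0.1]
opening: 0.0297
grasp_force: 0.0
```

Run:
```python
from h import *
plan([.4265,.025,.248],89)
im=camera("wrist")[:,:,::-1];cv2.imwrite("pics/w2.png",im)
print(proj("wrist",[[.4265,.085,.095],[.4265,-.035,.095],[.4265,.025,.095]]))
```

```text
to [0.4265 0.025  0.248 ] 89 : turn z 0.04 then shift [-0.1   0.09  3.29] rows 3.3
[[323.62475944 138.48234537]
 [324.96194665 260.6778013 ]
 [324.33898469 203.75000547]]
```

View pics/w2.png

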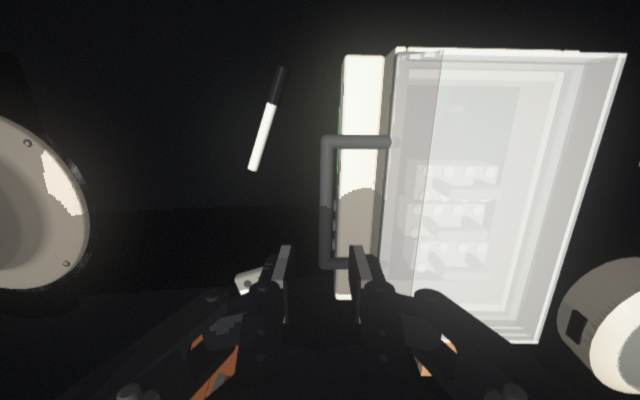

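The wrist view shows the bar at column 327, rows 135–268, centred between the fingers, and three blocks at rows 160–275. I descend and pinch.

carry_out(
  targets="-0.1 0.12 0.7 0 0 0 -0.3;0 0 0.8 0 0 0 -0.3;0 0 0.8 0 0 0 -0.3;0 0 0.6 0 0 0 -0.3;0 0 0.4 0 0 0 -0.3;0 0 0 0 0 0 -0.3;0 0 0 0 0 0 -0.3;0 0 0 0 0 0 -0.3",
)

```text
time: 11.07
ee_pos: [0.4312, 0.0209, 0.2483]
tcp_rot: [179.9, 0.0, 89.0]
wrist_force: [-0.4, -0.5, -0.4]
opening: 0.0299
grasp_force: 0.0
```

carry_out(
  targets="0 0 0 0 0 0 -1;0 0 0 0 0 0 -1;0 0 0 0 0 0 -1;0 0 0 0 0 0 -1;0 0 0 0 0 0 -1;0 0 0 0 0 0 -1;0 0 0 0 0 0 -1;0 0 0 0 0 0 -1",
  newtons=40,
)

```text
time: 11.73
ee_pos: [0.4277, 0.0212, 0.2485]
tcp_rot: [-179.5, 0.0, 89.0]
wrist_force: [-31.5, 0.2, 21.7]
opening: 0.0107
grasp_force: 39.7
```

Run:
```python
from h import *
o=st();p=o["ee_pos"]
# arc from bar at current grasp point
th0=np.arctan2(.010,.210);r=np.hypot(.21,.01);hx=p[0]+.21;hz=p[2]-.155-.01
pr=p
for k in range(1,20):
    t=k*.09;x=hx-r*np.cos(th0+t);z=hz+r*np.sin(th0+t)+.155
    print("%.2f"%t,round(x,3),round(z,3),"d units z %.2f y %.2f"%((pr[2]-z)/.04,(x-pr[0])/.04));pr=np.array([x,0,z])
```

```text
t11.7 p [0.4277 0.0212 0.2485] r [-1.7953e+02  1.0000e-02  8.9020e+01] op 0.0107 g 39.7 F [-31.5   0.2  21.7]
0.09 0.429 0.267 d units z -0.47 y 0.04
0.18 0.433 0.286 d units z -0.47 y 0.09
0.27 0.438 0.304 d units z -0.46 y 0.13
0.36 0.445 0.322 d units z -0.44 y 0.17
0.45 0.453 0.339 d units z -0.43 y 0.21
0.54 0.463 0.355 d units z -0.40 y 0.24
0.63 0.474 0.37 d units z -0.38 y 0.28
0.72 0.486 0.384 d units z -0.35 y 0.31
0.81 0.5 0.397 d units z -0.33 y 0.34
0.90 0.515 0.409 d units z -0.29 y 0.37
0.99 0.531 0.42 d units z -0.26 y 0.40
1.08 0.548 0.428 d units z -0.22 y 0.42
1.17 0.565 0.436 d units z -0.18 y 0.44
1.26 0.583 0.441 d units z -0.14 y 0.45
1.35 0.601 0.446 d units z -0.10 y 0.46
1.44 0.62 0.448 d units z -0.06 y 0.47
1.53 0.639 0.449 d units z -0.02 y 0.47
1.62 0.658 0.448 d units z 0.02 y 0.47
1.71 0.677 0.445 d units z 0.07 y 0.47
```

carry_out(
  targets="0 -0.08 0 0 0 0 -1;0 0 -0.2 0 0 0 -1;0 0.04 -0.27 0 0 0 -1;0 0.09 -0.47 0 0 0 -1;0 0.13 -0.46 0 0 0 -1;0 0.17 -0.44 0 0 0 -1;0 0.21 -0.43 0 0 0 -1;0 0 0 0 0 0 -1",
  newtons=30,
)

```text
time: 12.4
ee_pos: [0.4522, 0.0206, 0.3422]
tcp_rot: [-179.9, 0.1, 89.0]
wrist_force: [-24.0, -3.5, 10.7]
opening: 0.0106
grasp_force: 36.5
```

carry_out(
  targets="0 0.2 -0.4 0 0 0 -1;0 0.28 -0.38 0 0 0 -1;0 0.31 -0.35 0 0 0 -1;0 0.34 -0.33 0 0 0 -1;0 0.37 -0.29 0 0 0 -1;0 0.4 -0.26 0 0 0 -1;0 0.42 -0.22 0 0 0 -1;0 0 0 0 0 0 -1",
)

```text
time: 13.07
ee_pos: [0.5471, 0.0183, 0.4321]
tcp_rot: [179.6, 0.1, 88.9]
wrist_force: [-7.8, -9.2, 18.1]
opening: 0.0105
grasp_force: 36.9
```

carry_out(
  targets="-0.02 0.44 -0.16 0 0 0 -1;-0.02 0.45 -0.12 0 0 0 -1;-0.02 0.46 -0.09 0 0 0 -1;-0.02 0.47 -0.05 0 0 0 -1;-0.02 0.47 -0.02 0 0 0 -1;-0.02 0.47 0.02 0 0 0 -1;0 0 0 0 0 0 -1;0 0 0 0 0 0 -1",
)

```text
time: 13.73
ee_pos: [0.6573, 0.0135, 0.4466]
tcp_rot: [179.7, -0.1, 89.1]
wrist_force: [2.0, 6.2, 7.2]
opening: 0.0105
grasp_force: 39.0
```

carry_out(
  targets="-0.02 0.45 0.06 0 0 0 -1;0 0 0 0 0 0 -1;0 0 0 0 0 0 -0.2;0 0 0 0 0 0 0;0 0 0 0 0 0 0.2;0 0 -0.3 0 0 0 0.2;0 0 -0.6 0 0 0 0.2;0 0 -0.6 0 0 0 0.2",
)

```text
time: 14.4
ee_pos: [0.6735, 0.0113, 0.502]
tcp_rot: [-179.9, 0.0, 89.0]
wrist_force: [0.7, -0.0, 0.9]
opening: 0.0514
grasp_force: 0.0
```

carry_out(
  targets="0 -0.8 0 0 0 0 0;0 -0.8 0 0 0 0 0;0 -0.8 0 0 0 0 0;0 -0.8 0 0 0 0 0;0 0 0 0 0 0 0;0 0 0 0 0 0 0;0 0 0 0 0 0 0;0 0 0 0 0 0 0",
)

```text
time: 15.07
ee_pos: [0.5482, 0.0136, 0.5016]
tcp_rot: [180.0, 0.0, 89.0]
wrist_force: [0.4, 0.2, 0.0]
opening: 0.0428
grasp_force: 0.0
```

Run:
```python
from h import *
o=st()
w=camera("wrist")[:,:,::-1];cv2.imwrite("pics/w3.png",w);import json
c=get_calibration("wrist");np.save("w3.npy",c["view"])
```

```text
t15.1 p [0.5482 0.0136 0.5016] r [179.97   0.    89.02] op 0.0428 g 0.0 F [0.4 0.2 0. ]
```

View pics/w3.png

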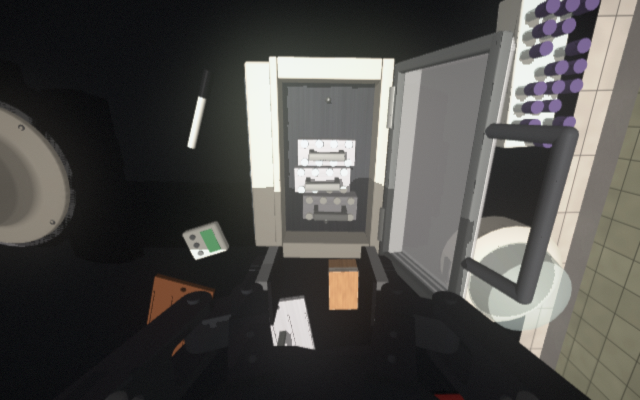

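The lid is fully back and three blocks stand at rows ≈150, 180 and 207, with the left pin at (328,100). I'll crop for accurate pixels.

Run:
```python
import cv2
w=cv2.imread("pics/w3.png");w=cv2.convertScaleAbs(w[70:245,270:390],alpha=1.3,beta=25)
cv2.imwrite("pics/cw3.png",cv2.resize(w,None,fx=3.4,fy=3.4,interpolation=cv2.INTER_CUBIC))
```

```text
(no output)
```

View pics/cw3.png

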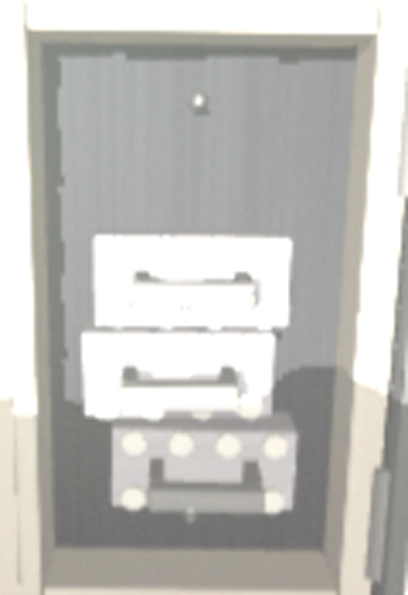

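The crop shows pins at (199,101) and (189,515), and handles at (196,294), (181,397) and (207,498).

Run:
```python
from h import *
c=get_calibration("wrist");c["view"]=np.load("w3.npy")
f=lambda p:np.array(p,float)/3.4+[270,70]
pins=cast("wrist",f([(199,101),(190,515)]),.058,c)[:,:2]
d=pins[0]-pins[1];print("pins",pins,"mid",pins.mean(0),"dist",np.hypot(*d),"inc yaw",np.degrees(np.arctan2(-d[0],d[1])))
H=cast("wrist",f([(196,294),(181,397),(207,498)]),.115,c)[:,:2];print("handles",H)
print("block tops A",cast("wrist",f([(94,236),(292,238),(288,326),(95,324)]),.077,c)[:,:2])
print("top chamber corners",cast("wrist",f([(28,30),(378,35)]),.085,c)[:,:2])
m=pins.mean(0);print("inc rel", (H-m))
plan([H[2,0],H[2,1],.40],-1)
```

```text
pins [[ 0.55883548  0.10969244]
 [ 0.55290584 -0.06837628]] mid [0.55587066 0.02065808] dist 0.17816742948614864 inc yaw -1.9072295917595228
handles [[ 0.55572633  0.04065206]
 [ 0.54959829  0.00177974]
 [ 0.55915925 -0.03922516]]
block tops A [[0.51594482 0.0589678 ]
 [0.59502914 0.05679287]
 [0.59406398 0.02140992]
 [0.51482716 0.02362759]]
top chamber corners [[0.49554167 0.13419683]
 [0.62437548 0.13021814]]
inc rel [[-0.00014433  0.01999398]
 [-0.00627238 -0.01887834]
 [ 0.00328859 -0.05988324]]
to [ 0.5592 -0.0392  0.4   ] -1 : turn z 15.71 then shift [0.29 1.32 2.53] rows 2.9
```

carry_out(
  targets="0 0 0 0 0 0.99 -0.42;0 0 0 0 0 0.99 -0.42;0 0 0 0 0 0.99 -0.42;0 0 0 0 0 0.99 -0.42;0 0 0 0 0 0.99 -0.42;0 0 0 0 0 0.99 -0.42;0 0 0 0 0 0.99 -0.42;0 0 0 0 0 0.99 -0.42",
)

```text
time: 15.78
ee_pos: [0.5486, 0.0137, 0.501]
tcp_rot: [-180.0, 0.0, 43.4]
wrist_force: [-0.1, 0.7, -0.2]
opening: 0.025
grasp_force: 0.0
```

carry_out(
  targets="0 0 0 0 0 0.99 -0.42;0 0 0 0 0 0.99 -0.42;0 0 0 0 0 0.99 -0.42;0 0 0 0 0 0.99 -0.42;0 0 0 0 0 0.99 -0.42;0 0 0 0 0 0.99 -0.42;0 0 0 0 0 0.99 -0.42;0 0 0 0 0 0.94 -0.42",
)

```text
time: 16.45
ee_pos: [0.5486, -0.0004, 0.5009]
tcp_rot: [-179.4, 0.1, -0.2]
wrist_force: [1.4, 0.7, 0.4]
opening: 0.0248
grasp_force: 0.0
```

carry_out(
  targets="0.29 0.66 0 0 0 0 -0.42;0 0.66 0.3 0 0 0 -0.42;0 0 0.8 0 0 0 -0.42;0 0 0.9 0 0 0 -0.42;0 0 0.5 0 0 0 -0.42;0 0 0 0 0 0 -0.42;0 0 0 0 0 0 -0.42;0 0 0 0 0 0 -0.42",
)

```text
time: 17.12
ee_pos: [0.5594, -0.0535, 0.4026]
tcp_rot: [-179.4, -0.1, -0.2]
wrist_force: [-0.4, 0.7, -0.2]
opening: 0.0249
grasp_force: 0.0
```

Run:
```python
from h import *
o=st();plan([.5592,-.0392,.266],-1.9)
cv2.imwrite("pics/w4.png",camera("wrist")[:,:,::-1])
print(proj("wrist",[[.5592,-.0392,.115],[.5557,.0407,.115]]))
```

```text
t17.1 p [ 0.5594 -0.0535  0.4026] r [-1.7942e+02 -8.0000e-02 -2.3000e-01] op 0.0249 g 0.0 F [-0.4  0.7 -0.2]
to [ 0.5592 -0.0392  0.266 ] -1.9 : turn z 0.29 then shift [-0.02 -0.36  3.42] rows 3.4
[[310.09488946 199.8271407 ]
 [226.60122437 203.46676492]]
```

View pics/w4.png

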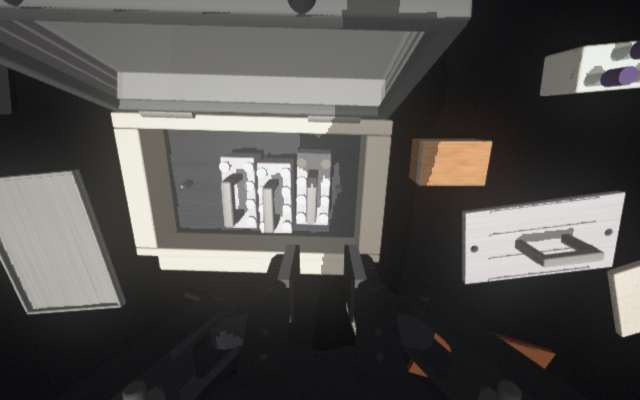

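The wrist view shows handle C at (312,200), matching the prediction of (310,200), with A at 227 and B at 268. The carton stands at (450,162), the plate at (545,238) and the tray at the left. I descend onto C.

carry_out(
  targets="-0.02 -0.34 0 -0.1 0 0.29 -0.42;0 0 0.7 0 0 0 -0.42;0 0 0.9 0 0 0 -0.42;0 0 0.9 0 0 0 -0.42;0 0 0.6 0 0 0 -0.42;0 0 0.3 0 0 0 -0.42;0 0 0 0 0 0 -0.42;0 0 0 0 0 0 -0.42",
)

```text
time: 17.83
ee_pos: [0.5587, -0.0399, 0.2669]
tcp_rot: [-180.0, -0.1, -1.9]
wrist_force: [-0.3, 0.5, 0.5]
opening: 0.0251
grasp_force: 0.0
```

carry_out(
  targets="0 0 0 0 0 0 -1;0 0 0 0 0 0 -1;0 0 0 0 0 0 -1;0 0 0 0 0 0 -1;0 0 0 0 0 0 -1;0 0 0 0 0 0 -1;0 0 0 0 0 0 -1;0 0 0 0 0 0 -1",
  newtons=70,
)

```text
time: 18.5
ee_pos: [0.5588, -0.0401, 0.2679]
tcp_rot: [180.0, -0.2, -1.9]
wrist_force: [-0.2, -1.4, 7.0]
opening: 0.0084
grasp_force: 69.1
```

carry_out(
  targets="0 0 -0.3 0 0 0 -1;0 0 -0.7 0 0 0 -1;0 0 -0.9 0 0 0 -1;0 0 -0.9 0 0 0 -1;0 0 -0.5 0 0 0 -1;0 0 0 0 0 0.9 -1;0 0 0 0 0 0.9 -1;0 0 0 0 0 0.9 -1",
)

```text
time: 19.17
ee_pos: [0.5471, -0.1093, 0.3988]
tcp_rot: [-177.3, 0.2, -11.8]
wrist_force: [0.2, 0.1, -2.3]
opening: 0.0084
grasp_force: 68.6
```

carry_out(
  targets="0 0 0 0 0 0.98 -1;0 0 0 0 0 0.98 -1;0 0 0 0 0 0.98 -1;0 0 0 0 0 0.98 -1;0 0 0 0 0 0.98 -1;0 0 0 0 0 0.98 -1;0 0 0 0 0 0.98 -1;0 0 0 0 0 0.98 -1",
)

```text
time: 19.83
ee_pos: [0.4479, -0.3217, 0.3951]
tcp_rot: [-169.3, 5.3, -37.8]
wrist_force: [0.1, 0.0, -2.7]
opening: 0.0082
grasp_force: 68.6
```

carry_out(
  targets="0 0 0 0 0 0.98 -1;0 0 0 0 0 0.98 -1;0 0 0 0 0 0.98 -1;0 0 0 0 0 0.98 -1;-0.5 0.02 0 0 0 0.2 -1;-0.8 0.02 0 0 0 0 -1;-0.8 0.02 0 0 0 0 -1;-0.8 0.02 0 0 0 0 -1",
)

```text
time: 20.5
ee_pos: [0.2897, -0.3212, 0.4112]
tcp_rot: [-166.5, 10.1, -51.0]
wrist_force: [-0.8, -0.3, -2.7]
opening: 0.0083
grasp_force: 68.7
```

carry_out(
  targets="-0.8 0.02 0 0 0 0 -1;-0.8 0.02 0 0 0 0 -1;-0.8 0.02 0 0 0 0 -1;-0.8 0.02 0 0 0 0 -1;-0.8 0.02 0 0 0 0 -1;-0.8 0.02 0 0 0 0 -1;-0.6 0.02 0 0 0 0 -1;0 0 0 0 0 0 -1",
)

```text
time: 21.17
ee_pos: [0.15, -0.1569, 0.4497]
tcp_rot: [-166.6, 9.9, -51.0]
wrist_force: [0.5, -0.4, -2.3]
opening: 0.0086
grasp_force: 68.7
```

Run:
```python
from h import *
o=st()
cv2.imwrite("pics/w5.png",camera("wrist")[:,:,::-1])
print("tray corners at guess",proj("wrist",[[.462+np.cos(.075)*a-np.sin(.075)*b,.337+np.sin(.075)*a+np.cos(.075)*b,.012] for a,b in((-.105,-.075),(-.105,.075),(.105,.075),(.105,-.075))]).round(0).tolist())
plan([.518,.341,.24],-85.5)
```

```text
t21.2 p [ 0.15   -0.1569  0.4497] r [-166.56    9.89  -50.96] op 0.0086 g 68.7 F [ 0.5 -0.4 -2.3]
tray corners at guess [[164.0, 215.0], [147.0, 260.0], [62.0, 207.0], [67.0, 152.0]]
to [0.518 0.341 0.24 ] -85.5 : turn z 6.03 then shift [-11.73 -10.12   5.23] rows 16.3
```

View pics/w5.png

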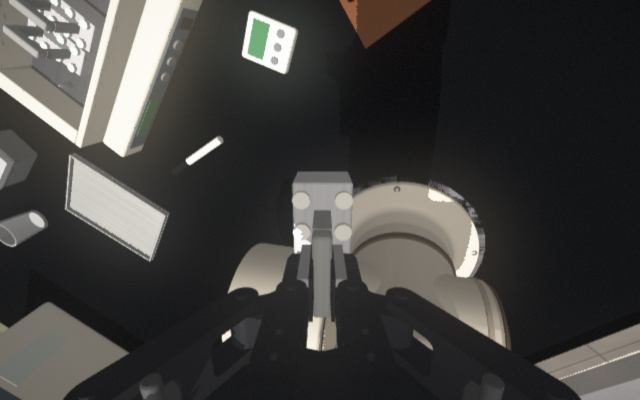

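The wrist view shows the block still held at (322,210) near the base: the last joint hit its limit (yaw must stay above q1). I'll move out, level up, and turn the other way.

```bash
cat >> h.py <<'E'
def rec(xyz,yaw):
    o=monitor.get_obs();R=Ro.from_euler("xyz",o["tcp_rot"],degrees=True);T=Ro.from_euler("xyz",[180,0,yaw],degrees=True)
    print("shift now-axes",(R.inv().apply(np.array(xyz)-o["ee_pos"])/.04).round(2),"rotvec",((R.inv()*T).as_rotvec()/.1).round(2))
E
python3 - <<'E'
from h import *
o=st();print(o["q"].round(1));rec([.3,-.25,.42],-20);rec([.3,-.25,.42],-50.96)
E
```

```text
t21.2 p [ 0.1512 -0.1584  0.449 ] r [-166.55    9.86  -50.97] op 0.0086 g 68.7 F [ 0.8 -0.7 -2.8]
[-53.  -32.2 -15.7 116.9  13.1 178. ]
shift now-axes [ 4.18 -1.41  0.35] rotvec [-2.75  1.04 -5.57]
shift now-axes [ 4.18 -1.41  0.35] rotvec [-2.34  1.71 -0.2 ]
```

carry_out(
  targets="0 0 0 -0.45 0.17 -0.93 -1;0 0 0 -0.46 0.17 -0.93 -1;0 0 0 -0.46 0.17 -0.93 -1;0 0 0 -0.46 0.17 -0.93 -1;0 0 0 -0.46 0.17 -0.93 -1;0 0 0 -0.46 0.17 -0.93 -1;0 0 0 0 0 0 -1;0 0 0 0 0 0 -1",
)

```text
time: 21.88
ee_pos: [0.1527, -0.1599, 0.4474]
tcp_rot: [-179.8, 0.3, -20.0]
wrist_force: [0.8, -0.4, -2.9]
opening: 0.0087
grasp_force: 68.7
```

Run:
```python
from h import *
o=st();print(o["q"].round(1));rec([.3,-.25,.42],-20);rec([.3,-.25,.42],94.5)
```

```text
t21.9 p [ 0.1527 -0.1599  0.4474] r [-179.76    0.28  -20.03] op 0.0087 g 68.7 F [ 0.8 -0.4 -2.9]
[-4.640e+01 -3.720e+01 -1.750e+01  1.100e+02  1.000e-01  1.537e+02]
shift now-axes [4.23 0.86 0.66] rotvec [-0.04  0.05 -0.  ]
shift now-axes [4.23 0.86 0.66] rotvec [-8.000e-02 -1.000e-02 -1.999e+01]
```

carry_out(
  targets="0.7 0.14 0.11 0 0 0 -1;0.7 0.14 0.11 0 0 0 -1;0.7 0.14 0.11 0 0 0 -1;0.7 0.14 0.11 0 0 0 -1;0.7 0.14 0.11 0 0 0 -1;0.7 0.14 0.11 0 0 0 -1;0 0 0 -0.08 0 -0.99 -1;0 0 0 0 0 -0.99 -1",
)

```text
time: 22.55
ee_pos: [0.3003, -0.2497, 0.4179]
tcp_rot: [180.0, 0.5, -8.5]
wrist_force: [-0.9, 1.2, -2.9]
opening: 0.0085
grasp_force: 68.7
```

carry_out(
  targets="0 0 0 0 0 -1 -1;0 0 0 0 0 -1 -1;0 0 0 0 0 -1 -1;0 0 0 0 0 -1 -1;0 0 0 0 0 -1 -1;0 0 0 0 0 -1 -1;0 0 0 0 0 -1 -1;0 0 0 0 0 -1 -1",
)

```text
time: 23.22
ee_pos: [0.2991, -0.2491, 0.4191]
tcp_rot: [-179.8, 0.3, 37.3]
wrist_force: [0.6, 0.7, -2.1]
opening: 0.0084
grasp_force: 68.7
```

carry_out(
  targets="0 0 0 0 0 -1 -1;0 0 0 0 0 -1 -1;0 0 0 0 0 -1 -1;0 0 0 0 0 -1 -1;0 0 0 0 0 -1 -1;0 0 0 0 0 -1 -1;0 0 0 0 0 -1 -1;0 0 0 0 0 -1 -1",
)

```text
time: 23.88
ee_pos: [0.2991, -0.2491, 0.4191]
tcp_rot: [-179.6, 0.1, 83.2]
wrist_force: [0.1, -0.2, -1.7]
opening: 0.0085
grasp_force: 68.7
```

Run:
```python
from h import *
o=st();print(o["q"].round(1));rec([.518,.341,.40],94.5);plan([.518,.341,.40],94.5)
```

```text
t23.9 p [ 0.2991 -0.2491  0.4191] r [-1.7959e+02  6.0000e-02  8.3170e+01] op 0.0085 g 68.7 F [ 0.1 -0.2 -1.7]
[-39.7 -16.2  -7.8  98.7  -0.3  57.1]
shift now-axes [15.3   3.68  0.43] rotvec [-0.07  0.   -1.98]
to [0.518 0.341 0.4  ] 94.5 : turn z -1.98 then shift [14.28  6.61  0.48] rows 15.7
```

carry_out(
  targets="0 0 0 -0.07 0 -0.99 -1;0 0 0 0 0 -0.99 -1;0.8 0.37 0 0 0 0 -1;0.84 0.39 0 0 0 0 -1;0.84 0.39 0 0 0 0 -1;0.84 0.39 0 0 0 0 -1;0.84 0.39 0 0 0 0 -1;0.84 0.39 0 0 0 0 -1",
)

```text
time: 24.55
ee_pos: [0.3764, -0.0406, 0.4187]
tcp_rot: [-180.0, 0.1, 94.2]
wrist_force: [1.9, -1.4, -2.7]
opening: 0.0085
grasp_force: 68.7
```

carry_out(
  targets="0.84 0.39 0 0 0 0 -1;0.84 0.39 0 0 0 0 -1;0.84 0.39 0 0 0 0 -1;0.84 0.39 0 0 0 0 -1;0.84 0.39 0 0 0 0 -1;0.84 0.39 0 0 0 0 -1;0.84 0.39 0 0 0 0 -1;0.84 0.39 0 0 0 0 -1",
)

```text
time: 25.22
ee_pos: [0.4803, 0.2375, 0.4171]
tcp_rot: [-179.9, 0.2, 94.3]
wrist_force: [-0.2, -1.3, -2.1]
opening: 0.0083
grasp_force: 68.7
```

carry_out(
  targets="0.84 0.39 0 0 0 0 -1;0.84 0.39 0 0 0 0 -1;0.84 0.39 0 0 0 0 -1;0 0 0 0 0 0 -1;0 0 0 0 0 0 -1;0 0 0 0 0 0 -1;0 0 0 0 0 0 -1;0 0 0 0 0 0 -1",
)

```text
time: 25.88
ee_pos: [0.5183, 0.3386, 0.4184]
tcp_rot: [180.0, 0.2, 94.3]
wrist_force: [0.1, -0.9, -3.3]
opening: 0.0084
grasp_force: 68.8
```

Run:
```python
from h import *
o=st()
cv2.imwrite("pics/w6.png",camera("wrist")[:,:,::-1])
print("tray corners at guess",proj("wrist",[[.462+np.cos(.075)*a-np.sin(.075)*b,.337+np.sin(.075)*a+np.cos(.075)*b,.012] for a,b in((-.105,-.075),(-.105,.075),(.105,.075),(.105,-.075))]).round(0).tolist())
plan([.518,.341,.25],94.5)
```

```text
t25.9 p [0.5183 0.3386 0.4184] r [1.7996e+02 1.7000e-01 9.4330e+01] op 0.0084 g 68.8 F [ 0.1 -0.9 -3.3]
tray corners at guess [[208.0, 224.0], [194.0, 113.0], [361.0, 113.0], [356.0, 224.0]]
to [0.518 0.341 0.25 ] 94.5 : turn z -0.03 then shift [ 0.06 -0.    4.21] rows 4.2
```

View pics/w6.png

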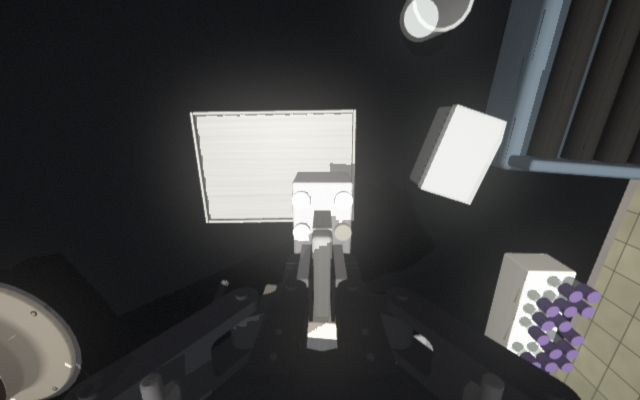

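The tray's corners are at (207,222), (191,113) and (356,111), within 4 px of my estimate, and the block hangs over its right part. I lower it.

carry_out(
  targets="0.1 -0.08 0.5 0 0 0 -1;0 0 0.9 0 0 0 -1;0 0 0.9 0 0 0 -1;0 0 0.9 0 0 0 -1;0 0 0.7 0 0 0 -1;0 0 0.4 0 0 0 -1;0 0 0.2 0 0 0 -1;0 0 0 0 0 0 -1",
)

```text
time: 26.6
ee_pos: [0.5145, 0.342, 0.2365]
tcp_rot: [-179.9, 0.2, 94.4]
wrist_force: [-0.1, 0.4, -3.1]
opening: 0.0085
grasp_force: 68.8
```

carry_out(
  targets="0 0 0.06 0 0 0 -1;0 0 0.03 0 0 0 -1;0 0 0 0 0 0 -1;0 0 0 0 0 0 -1;0 0 0 0 0 0 -1;0 0 0 0 0 0 -1;0 0 0 0 0 0 -1;0 0 0 0 0 0 -1",
)

```text
time: 27.27
ee_pos: [0.515, 0.3429, 0.2341]
tcp_rot: [180.0, 0.2, 94.5]
wrist_force: [-0.4, -0.1, -1.8]
opening: 0.0084
grasp_force: 68.9
```

carry_out(
  targets="0 0 0.04 0 0 0 -1;0 0 0.03 0 0 0 -1;0 0 0.02 0 0 0 -1;0 0 0 0 0 0 -1;0 0 0 0 0 0 -1;0 0 0 0 0 0 -1;0 0 0 0 0 0 -1;0 0 0 0 0 0 -1",
)

```text
time: 27.93
ee_pos: [0.5152, 0.3426, 0.232]
tcp_rot: [179.9, 0.2, 94.4]
wrist_force: [-2.2, -4.3, 7.7]
opening: 0.008
grasp_force: 70.3
```

carry_out(
  targets="0 0 0 0 0 0 -0.7;0 0 0 0 0 0 -0.42;0 0 0 0 0 0 -0.42;0 0 0 0 0 0 -0.42;0 0 -0.4 0 0 0 -0.42;0 0 -0.8 0 0 0 -0.42;0 0 -0.9 0 0 0 -0.42;0 0 -0.9 0 0 0 -0.42",
)

```text
time: 28.6
ee_pos: [0.5146, 0.343, 0.3512]
tcp_rot: [-179.9, 0.2, 94.5]
wrist_force: [1.5, 0.2, -0.1]
opening: 0.0248
grasp_force: 0.0
```

carry_out(
  targets="0 0 -0.9 0 0 0 -0.42;0 0 -0.4 0 0 0 -0.42;0 0 0 0 0 -0.9 -0.42;0 0 0 0 0 -0.97 -0.42;0 0 0 0 0 -0.97 -0.42;0 0 0 0 0 -0.97 -0.42;0 0 0 0 0 -0.97 -0.42;0 0 0 0 0 -0.97 -0.42",
)

```text
time: 29.27
ee_pos: [0.5149, 0.3435, 0.4022]
tcp_rot: [-179.9, 0.2, 127.7]
wrist_force: [0.0, 0.4, -0.2]
opening: 0.0249
grasp_force: 0.0
```

carry_out(
  targets="0 0 0 0 0 -0.97 -0.42;0 0 0 0 0 -0.97 -0.42;0 0 0 0 0 -0.97 -0.42;0 0 0 0 0 -0.97 -0.42;0 0 0 0 0 -0.97 -0.42;0 0 0 0 0 -0.97 -0.42;0 0 0 0 0 -0.97 -0.42;0 0 0 0 0 -0.97 -0.42",
)

```text
time: 29.93
ee_pos: [0.5149, 0.3435, 0.4022]
tcp_rot: [-179.8, 0.0, 172.1]
wrist_force: [0.0, -0.0, -1.4]
opening: 0.0249
grasp_force: 0.0
```

carry_out(
  targets="0 0 0 0 0 -0.97 -0.42;-0.11 -0.8 0 0 0 0 -0.42;-0.11 -0.85 0 0 0 0 -0.42;-0.11 -0.85 0 0 0 0 -0.42;-0.11 -0.85 0 0 0 0 -0.42;-0.11 -0.85 0 0 0 0 -0.42;-0.11 -0.85 0 0 0 0 -0.42;-0.11 -0.85 0 0 0 0 -0.42",
)

```text
time: 30.6
ee_pos: [0.5348, 0.1047, 0.4032]
tcp_rot: [-179.8, 0.1, 177.4]
wrist_force: [0.5, -1.1, 0.0]
opening: 0.0249
grasp_force: 0.0
```

carry_out(
  targets="-0.11 -0.85 0 0 0 0 -0.42;-0.11 -0.85 0 0 0 0 -0.42;-0.11 -0.85 0 0 0 0 -0.42;0 0 0 0 0 0 -0.42;0 0 0 0 0 0 -0.42;0 0 0 0 0 0 -0.42;0 0 0 0 0 0 -0.42;0 0 0 0 0 0 -0.42",
)

```text
time: 31.27
ee_pos: [0.5436, 0.0048, 0.4036]
tcp_rot: [-179.8, 0.0, 177.5]
wrist_force: [-0.6, -0.2, 0.5]
opening: 0.025
grasp_force: 0.0
```

Run:
```python
from h import *
o=st();rec([.5496,.0013,.266],178.1);plan([.5496,.0013,.266],178.1)
im=camera("wrist");cv2.imwrite("pics/w7.png",im[:,:,::-1])
p=proj("wrist",[[.5496,.0013,.115],[.5557,.0407,.115]]).round(1);print(p)
y=int(p[0,1]);print(im[y-6,int(p[0,0])-60:int(p[0,0])+90].mean(1).astype(int).tolist())
# tray and pin/blocks on tray
s=camera("scene");cv2.imwrite("pics/sc7.png",s[:,:,::-1])
```

```text
t31.3 p [0.5436 0.0048 0.4036] r [-1.7982e+02  4.0000e-02  1.7750e+02] op 0.0250 g 0.0 F [-0.6 -0.2  0.5]
shift now-axes [-0.15 -0.07  3.44] rotvec [-0.03  0.01 -0.1 ]
to [0.5496 0.0013 0.266 ] 178.1 : turn z -0.10 then shift [-0.15 -0.08  3.44] rows 3.4
[[318.7 206.3]
 [359.9 210.6]]
[58, 59, 59, 60, 59, 59, 60, 58, 59, 61, 60, 60, 61, 61, 61, 60, 61, 62, 60, 60, 61, 61, 62, 62, 60, 62, 62, 62, 62, 62, 64, 63, 63, 63, 64, 63, 64, 64, 65, 65, 64, 66, 66, 66, 66, 75, 122, 142, 204, 223, 226, 225, 203, 171, 130, 134, 134, 163, 182, 182, 182, 185, 186, 182, 178, 162, 164, 213, 201, 192, 211, 235, 238, 238, 238, 236, 218, 179, 103, 85, 108, 183, 222, 227, 226, 224, 223, 223, 207, 198, 146, 137, 135, 134, 134, 130, 96, 129, 162, 185, 186, 183, 185, 185, 181, 178, 163, 168, 218, 224, 224, 226, 222, 174, 113, 102, 100, 101, 102, 101, 101, 101, 101, 101, 100, 101, 101, 100, 101, 101, 100, 100, 100, 100, 100, 101, 99, 100, 100, 99, 100, 100, 99, 99, 99, 99, 99, 100, 99, 99]
```

carry_out(
  targets="-0.15 -0.06 0.4 0 0 -0.1 -0.42;0 0 0.8 0 0 0 -0.42;0 0 0.9 0 0 0 -0.42;0 0 0.7 0 0 0 -0.42;0 0 0.4 0 0 0 -0.42;0 0 0.22 0 0 0 -0.42;0 0 0 0 0 0 -0.42;0 0 0 0 0 0 -0.42",
)

```text
time: 32.03
ee_pos: [0.5497, 0.0009, 0.2676]
tcp_rot: [-179.8, 0.1, 178.0]
wrist_force: [0.8, 0.4, 0.6]
opening: 0.0251
grasp_force: 0.0
```

carry_out(
  targets="0 0 0 0 0 0 -1;0 0 0 0 0 0 -1;0 0 0 0 0 0 -1;0 0 0 0 0 0 -1;0 0 0 0 0 0 -1;0 0 0 0 0 0 -1;0 0 0 0 0 0 -1;0 0 0 0 0 0 -1",
  newtons=70,
)

```text
time: 32.7
ee_pos: [0.55, 0.0007, 0.2686]
tcp_rot: [-179.8, 0.2, 178.0]
wrist_force: [-0.2, 1.3, 7.2]
opening: 0.0086
grasp_force: 69.3
```

carry_out(
  targets="0 0 -0.3 0 0 0 -1;0 0 -0.7 0 0 0 -1;0 0 -0.9 0 0 0 -1;0 0 -0.9 0 0 0 -1;0 0 -0.6 0 0 0 -1;0 0 0 0 0 0 -1;0 0 0 0 0 0 -1;0 0 0 0 0 0 -1",
)

```text
time: 33.37
ee_pos: [0.5494, 0.001, 0.402]
tcp_rot: [-179.8, -0.0, 178.0]
wrist_force: [-0.2, -0.1, -3.2]
opening: 0.0082
grasp_force: 68.6
```

carry_out(
  targets="0 0 0 0 0 0.97 -1;0 0 0 0 0 0.97 -1;0 0 0 0 0 0.97 -1;0 0 0 0 0 0.97 -1;0 0 0 0 0 0.97 -1;0 0 0 0 0 0.97 -1;0 0 0 0 0 0.97 -1;0 0 0 0 0 0.97 -1",
)

```text
time: 34.03
ee_pos: [0.5493, 0.001, 0.4008]
tcp_rot: [-179.8, 0.0, 133.2]
wrist_force: [0.7, -0.3, -2.4]
opening: 0.0086
grasp_force: 68.5
```

carry_out(
  targets="0 0 0 0 0 0.97 -1;0 0 0 0 0 0.97 -1;0 0 0 0 0 0.97 -1;0 0 0 0 0 0.97 -1;0 0 0 0 0 0.97 -1;0 0 0 0 0 0.97 -1;0 0 0 0 0 0.97 -1;0 0 0 0 0 0 -1",
)

```text
time: 34.7
ee_pos: [0.5493, 0.001, 0.4009]
tcp_rot: [-179.8, 0.2, 94.4]
wrist_force: [-0.7, -0.6, -2.8]
opening: 0.0085
grasp_force: 68.5
```

carry_out(
  targets="0.86 -0.16 0 0 0 0 -1;0.86 -0.16 0 0 0 0 -1;0.86 -0.16 0 0 0 0 -1;0.86 -0.16 0 0 0 0 -1;0.86 -0.16 0 0 0 0 -1;0.86 -0.16 0 0 0 0 -1;0.86 -0.16 0 0 0 0 -1;0.86 -0.16 0 0 0 0 -1",
)

```text
time: 35.37
ee_pos: [0.4753, 0.2727, 0.4007]
tcp_rot: [-179.9, 0.2, 94.8]
wrist_force: [0.9, -0.2, -2.9]
opening: 0.0084
grasp_force: 68.5
```

carry_out(
  targets="0.86 -0.16 0 0 0 0 -1;0.86 -0.16 0 0 0 0 -1;0 0 0.6 0 0 0 -1;0 0 0.9 0 0 0 -1;0 0 0.8 0 0 0 -1;0 0 0.4 0 0 0 -1;0 0 0 0 0 0 -1;0 0 0 0 0 0 -1",
)

```text
time: 36.03
ee_pos: [0.4576, 0.3381, 0.2925]
tcp_rot: [-179.9, 0.3, 94.7]
wrist_force: [0.4, -0.6, -2.2]
opening: 0.0082
grasp_force: 68.5
```

Run:
```python
from h import *
o=st();rec([.459,.339,.236],94.5);plan([.459,.339,.236],94.5)
```

```text
t36.0 p [0.4576 0.3381 0.2925] r [-179.87    0.29   94.75] op 0.0082 g 68.5 F [ 0.4 -0.6 -2.2]
shift now-axes [0.03 0.04 1.41] rotvec [-0.02  0.05  0.04]
to [0.459 0.339 0.236] 94.5 : turn z 0.04 then shift [0.02 0.04 1.41] rows 1.4
```

carry_out(
  targets="0.02 0.04 0.6 0 0 0 -1;0 0 0.5 0 0 0 -1;0 0 0.25 0 0 0 -1;0 0 0.1 0 0 0 -1;0 0 0.04 0 0 0 -1;0 0 0.03 0 0 0 -1;0 0 0 0 0 0 -1;0 0 0 0 0 0 -1",
)

```text
time: 36.7
ee_pos: [0.4598, 0.3393, 0.234]
tcp_rot: [179.9, 0.1, 94.6]
wrist_force: [0.4, -0.5, -2.9]
opening: 0.0084
grasp_force: 68.5
```

carry_out(
  targets="0 0 0.04 0 0 0 -1;0 0 0.03 0 0 0 -1;0 0 0.02 0 0 0 -1;0 0 0 0 0 0 -1;0 0 0 0 0 0 -1;0 0 0 0 0 0 -1;0 0 0 0 0 0 -1;0 0 0 0 0 0 -1",
)

```text
time: 37.37
ee_pos: [0.4601, 0.3393, 0.2325]
tcp_rot: [179.7, 0.1, 94.6]
wrist_force: [-1.8, -3.9, 16.0]
opening: 0.0084
grasp_force: 71.1
```

carry_out(
  targets="0 0 0 0 0 0 -0.7;0 0 0 0 0 0 -0.42;0 0 0 0 0 0 -0.42;0 0 0 0 0 0 -0.42;0 0 -0.4 0 0 0 -0.42;0 0 -0.8 0 0 0 -0.42;0 0 -0.9 0 0 0 -0.42;0 0 -0.9 0 0 0 -0.42",
)

```text
time: 38.03
ee_pos: [0.4592, 0.3394, 0.35]
tcp_rot: [-179.9, 0.2, 94.6]
wrist_force: [0.8, 1.1, 0.1]
opening: 0.0245
grasp_force: 0.0
```

carry_out(
  targets="0 0 -0.9 0 0 0 -0.42;0 0 -0.4 0 0 0 -0.42;0 0 0 0 0 -0.97 -0.42;0 0 0 0 0 -0.97 -0.42;0 0 0 0 0 -0.97 -0.42;0 0 0 0 0 -0.97 -0.42;0 0 0 0 0 -0.97 -0.42;0 0 0 0 0 -0.97 -0.42",
)

```text
time: 38.7
ee_pos: [0.4595, 0.3398, 0.401]
tcp_rot: [-179.9, 0.2, 128.2]
wrist_force: [0.4, -0.2, 0.4]
opening: 0.025
grasp_force: 0.0
```

carry_out(
  targets="0 0 0 0 0 -0.97 -0.42;0 0 0 0 0 -0.97 -0.42;0 0 0 0 0 -0.97 -0.42;0 0 0 0 0 -0.97 -0.42;0 0 0 0 0 -0.97 -0.42;0 0 0 0 0 -0.97 -0.42;0 0 0 0 0 -0.97 -0.42;0 0 0 0 0 -0.97 -0.42",
)

```text
time: 39.37
ee_pos: [0.4595, 0.3398, 0.4009]
tcp_rot: [-179.8, 0.0, 172.7]
wrist_force: [0.8, -0.1, -0.1]
opening: 0.0249
grasp_force: 0.0
```

carry_out(
  targets="0 0 0 0 0 -0.97 -0.42;-0.29 -0.8 0 0 0 0 -0.42;-0.29 -0.82 0 0 0 0 -0.42;-0.29 -0.82 0 0 0 0 -0.42;-0.29 -0.82 0 0 0 0 -0.42;-0.29 -0.82 0 0 0 0 -0.42;-0.29 -0.82 0 0 0 0 -0.42;-0.29 -0.82 0 0 0 0 -0.42",
)

```text
time: 40.03
ee_pos: [0.5328, 0.1066, 0.402]
tcp_rot: [-179.8, 0.0, 178.0]
wrist_force: [0.3, -0.1, 0.8]
opening: 0.025
grasp_force: 0.0
```

carry_out(
  targets="-0.29 -0.82 0 0 0 0 -0.42;-0.29 -0.82 0 0 0 0 -0.42;0 0 0 0 0 0 -0.42;0 0 0 0 0 0 -0.42;0 0 0 0 0 0 -0.42;0 0 0 0 0 0 -0.42;0 0 0 0 0 0 -0.42;0 0 0 0 0 0 -0.42",
)

```text
time: 40.7
ee_pos: [0.5533, 0.0428, 0.4024]
tcp_rot: [-179.8, 0.0, 178.1]
wrist_force: [-0.3, -0.0, -0.5]
opening: 0.0249
grasp_force: 0.0
```

Run:
```python
from h import *
o=st();rec([.5557,.0412,.266],178.1);plan([.5557,.0412,.266],178.1)
im=camera("wrist");cv2.imwrite("pics/w8.png",im[:,:,::-1])
p=proj("wrist",[[.5557,.0412,.115]]).round(1);print(p)
y=int(p[0,1]);print(int(p[0,0])-30,im[y-6,int(p[0,0])-30:int(p[0,0])+30].mean(1).astype(int).tolist())
```

```text
t40.7 p [0.5533 0.0428 0.4024] r [-1.7981e+02  5.0000e-02  1.7808e+02] op 0.0249 g 0.0 F [-0.3 -0.  -0.5]
shift now-axes [-0.06 -0.03  3.41] rotvec [-0.03  0.01 -0.  ]
to [0.5557 0.0412 0.266 ] 178.1 : turn z -0.00 then shift [-0.06 -0.04  3.41] rows 3.4
[[320.6 202.9]]
290 [61, 63, 64, 64, 64, 64, 64, 64, 65, 65, 68, 68, 66, 93, 190, 154, 162, 185, 185, 183, 170, 133, 128, 133, 123, 149, 173, 181, 182, 182, 185, 184, 180, 175, 160, 184, 215, 203, 199, 184, 178, 189, 192, 190, 195, 210, 191, 116, 98, 97, 97, 99, 97, 96, 98, 97, 98, 97, 97, 98]
```

carry_out(
  targets="-0.06 -0.03 0.4 -0.03 0 0 -0.42;0 0 0.8 0 0 0 -0.42;0 0 0.9 0 0 0 -0.42;0 0 0.7 0 0 0 -0.42;0 0 0.4 0 0 0 -0.42;0 0 0.22 0 0 0 -0.42;0 0 0 0 0 0 -0.42;0 0 0 0 0 0 -0.42",
)

```text
time: 41.42
ee_pos: [0.556, 0.0407, 0.2662]
tcp_rot: [-180.0, 0.1, 178.0]
wrist_force: [0.3, 0.3, 1.1]
opening: 0.0244
grasp_force: 0.0
```

carry_out(
  targets="0 0 0 0 0 0 -1;0 0 0 0 0 0 -1;0 0 0 0 0 0 -1;0 0 0 0 0 0 -1;0 0 0 0 0 0 -1;0 0 0 0 0 0 -1;0 0 0 0 0 0 -1;0 0 0 0 0 0 -1",
  newtons=70,
)

```text
time: 42.08
ee_pos: [0.5564, 0.0403, 0.2673]
tcp_rot: [-180.0, 0.2, 178.0]
wrist_force: [-0.5, -1.4, 6.4]
opening: 0.0084
grasp_force: 69.3
```

carry_out(
  targets="0 0 -0.3 0 0 0 -1;0 0 -0.7 0 0 0 -1;0 0 -0.9 0 0 0 -1;0 0 -0.9 0 0 0 -1;0 0 -0.6 0 0 0 -1;0 0 0 0 0 0 -1;0 0 0 0 0 0 -1;0 0 0 0 0 0 -1",
)

```text
time: 42.75
ee_pos: [0.5558, 0.0405, 0.4007]
tcp_rot: [-180.0, -0.0, 178.0]
wrist_force: [0.2, -0.6, -3.2]
opening: 0.0084
grasp_force: 68.6
```

carry_out(
  targets="0 0 0 0 0 0.97 -1;0 0 0 0 0 0.97 -1;0 0 0 0 0 0.97 -1;0 0 0 0 0 0.97 -1;0 0 0 0 0 0.97 -1;0 0 0 0 0 0.97 -1;0 0 0 0 0 0.97 -1;0 0 0 0 0 0.97 -1",
)

```text
time: 43.42
ee_pos: [0.5556, 0.0405, 0.3995]
tcp_rot: [-179.9, -0.1, 133.2]
wrist_force: [1.1, 0.3, -2.6]
opening: 0.0083
grasp_force: 68.5
```

carry_out(
  targets="0 0 0 0 0 0.97 -1;0 0 0 0 0 0.97 -1;0 0 0 0 0 0.97 -1;0 0 0 0 0 0.97 -1;0 0 0 0 0 0.97 -1;0 0 0 0 0 0.97 -1;0 0 0 0 0 0.97 -1;0 0 0 0 0 0 -1",
)

```text
time: 44.08
ee_pos: [0.5557, 0.0405, 0.3996]
tcp_rot: [-179.9, 0.0, 94.4]
wrist_force: [0.6, -0.1, -1.9]
opening: 0.0083
grasp_force: 68.5
```

carry_out(
  targets="0.85 -0.36 0 0 0 0 -1;0.85 -0.36 0 0 0 0 -1;0.85 -0.36 0 0 0 0 -1;0.85 -0.36 0 0 0 0 -1;0.85 -0.36 0 0 0 0 -1;0.85 -0.36 0 0 0 0 -1;0.85 -0.36 0 0 0 0 -1;0.85 -0.36 0 0 0 0 -1",
)

```text
time: 44.75
ee_pos: [0.4178, 0.3036, 0.4002]
tcp_rot: [-180.0, 0.1, 94.8]
wrist_force: [0.3, 0.6, -2.7]
opening: 0.0084
grasp_force: 68.6
```

carry_out(
  targets="0.85 -0.36 0 0 0 0 -1;0 0 0 0 0 0 -1;0 0 0.6 0 0 0 -1;0 0 0.9 0 0 0 -1;0 0 0.8 0 0 0 -1;0 0 0.4 0 0 0 -1;0 0 0 0 0 0 -1;0 0 0 0 0 0 -1",
)

```text
time: 45.42
ee_pos: [0.4017, 0.3347, 0.2923]
tcp_rot: [-179.9, 0.1, 94.7]
wrist_force: [0.2, -0.1, -1.7]
opening: 0.0081
grasp_force: 68.6
```

Run:
```python
from h import *
o=st();rec([.403,.335,.235],94.5);plan([.403,.335,.235],94.5)
```

```text
t45.4 p [0.4017 0.3347 0.2923] r [-1.7991e+02  1.1000e-01  9.4740e+01] op 0.0081 g 68.6 F [ 0.2 -0.1 -1.7]
shift now-axes [0.01 0.03 1.43] rotvec [-0.02  0.02  0.04]
to [0.403 0.335 0.235] 94.5 : turn z 0.04 then shift [0.01 0.03 1.43] rows 1.4
```

carry_out(
  targets="0 0.03 0.6 0 0 0 -1;0 0 0.5 0 0 0 -1;0 0 0.25 0 0 0 -1;0 0 0.1 0 0 0 -1;0 0 0.04 0 0 0 -1;0 0 0.03 0 0 0 -1;0 0 0 0 0 0 -1;0 0 0 0 0 0 -1",
)

```text
time: 46.08
ee_pos: [0.4035, 0.3353, 0.2336]
tcp_rot: [179.9, -0.0, 94.6]
wrist_force: [0.8, 0.0, -2.2]
opening: 0.0084
grasp_force: 68.6
```

carry_out(
  targets="0 0 0.04 0 0 0 -1;0 0 0.03 0 0 0 -1;0 0 0 0 0 0 -1;0 0 0 0 0 0 -1;0 0 0 0 0 0 -1;0 0 0 0 0 0 -1;0 0 0 0 0 0 -1;0 0 0 0 0 0 -1",
)

```text
time: 46.75
ee_pos: [0.4035, 0.3354, 0.2313]
tcp_rot: [179.9, -0.1, 94.6]
wrist_force: [-2.8, -0.8, 6.8]
opening: 0.0086
grasp_force: 70.0
```

carry_out(
  targets="0 0 0 0 0 0 -0.7;0 0 0 0 0 0 -0.42;0 0 0 0 0 0 -0.42;0 0 0 0 0 0 -0.42;0 0 -0.4 0 0 0 -0.42;0 0 -0.8 0 0 0 -0.42;0 0 -0.9 0 0 0 -0.42;0 0 -0.9 0 0 0 -0.42",
)

```text
time: 47.42
ee_pos: [0.4029, 0.3349, 0.3506]
tcp_rot: [-180.0, 0.1, 94.6]
wrist_force: [1.1, 1.3, -0.2]
opening: 0.0249
grasp_force: 0.0
```

carry_out(
  targets="0 0 -0.9 0 0 0 -0.2;0 0 -0.7 0 0 0 -0.2;-0.6 0 -0.3 0 0 0 -0.2;-0.9 0 0 0 0 0 -0.2;-0.9 0 0 0 0 0 -0.2;-0.9 0 0 0 0 0 -0.2;-0.9 0 0 0 0 0 -0.2;-0.9 0 0 0 0 0 -0.2",
)

```text
time: 48.08
ee_pos: [0.4193, 0.1303, 0.4258]
tcp_rot: [180.0, 0.0, 94.7]
wrist_force: [0.5, -0.6, -0.3]
opening: 0.0344
grasp_force: 0.0
```

carry_out(
  targets="-0.9 0 0 0 0 0 -0.2;-0.9 0 0 0 0 0 -0.2;-0.9 0 0 0 0 0 -0.2;-0.9 0 0 0 0 0 -0.2;-0.9 0 0 0 0 0 -0.2;-0.9 0 0 0 0 0 -0.2;-0.9 0 0 0 0 0 -0.2;-0.9 0 0 0 0 0 -0.2",
)

```text
time: 48.75
ee_pos: [0.4424, -0.1571, 0.426]
tcp_rot: [179.9, 0.0, 94.6]
wrist_force: [0.9, -0.0, 0.6]
opening: 0.0347
grasp_force: 0.0
```

carry_out(
  targets="-0.9 0.05 0 0 0 0 -0.2;-0.9 0.05 0 0 0 0 -0.2;-0.9 0.05 0 0 0 0 -0.2;-0.9 0 0 0 0 0 -0.2;-0.9 0 0 0 0 0 -0.2;-0.9 0 0 0 0 0 -0.2;-0.5 0 0 0 0 0 -0.2;0 0 0 0 0 0 -0.2",
)

```text
time: 49.42
ee_pos: [0.4677, -0.3937, 0.4241]
tcp_rot: [-179.9, -0.0, 94.4]
wrist_force: [0.8, 0.1, -0.6]
opening: 0.0341
grasp_force: 0.0
```

Run:
```python
from h import *
o=st();c=get_calibration("wrist")
im=camera("wrist");cv2.imwrite("pics/w9.png",im[:,:,::-1]);np.save("w9.npy",c["view"])
h=cv2.cvtColor(im,cv2.COLOR_RGB2HSV);m=((h[...,1]<40)&(h[...,2]>120)).astype(np.uint8)
print(proj("wrist",[[.471,-.35,.01],[.471,-.35,.065],[.38,-.26,.01]]).round(0))
k,l,s,ce=cv2.connectedComponentsWithStats(m)
for i in range(1,k):
    if s[i,4]>300:print(s[i],ce[i].round(0),cast("wrist",[ce[i]],.01)[0].round(3))
# pins at top-left view / tray blocks from side
sd=camera("side");cv2.imwrite("pics/sd9.png",sd[:,:,::-1]);sc=camera("scene");cv2.imwrite("pics/sc9.png",sc[:,:,::-1])
```

```text
t49.4 p [ 0.4677 -0.3937  0.4241] r [-1.7995e+02 -2.0000e-02  9.4440e+01] op 0.0341 g 0.0 F [ 0.8  0.1 -0.6]
[[327. 143.]
 [328. 148.]
 [259.  62.]]
[628   0  12  66 626] [634.  28.] [ 0.822 -0.189  0.01 ]
[  277    53    92   165 13374] [326. 133.] [ 0.468 -0.337  0.01 ]
[120  54  20  66 636] [130.  89.] [ 0.218 -0.303  0.01 ]
[ 457  124   72  107 4792] [487. 174.] [ 0.693 -0.374  0.01 ]
[ 208  219   96   75 3484] [252. 253.] [ 0.372 -0.52   0.01 ]
[ 394  242   41   46 1268] [414. 265.] [ 0.618 -0.522  0.01 ]
```

Run:
```python
from h import *
c=get_calibration("wrist");c["view"]=np.load("w9.npy")
im=cv2.imread("pics/w9.png");h=cv2.cvtColor(im,cv2.COLOR_BGR2HSV);m=((h[...,1]<40)&(h[...,2]>120)).astype(np.uint8)
k,l,s,ce=cv2.connectedComponentsWithStats(m);i=l[120,300];
mm=(l==i).astype(np.uint8)
ct=max(cv2.findContours(mm,0,2)[0],key=cv2.contourArea)
print(cv2.approxPolyDP(ct,4,True)[:,0].tolist())
P=cast("wrist",ct[:,0],.01,c)[:,:2]*1000
print(cv2.minAreaRect(P.astype(np.float32)))
fill=np.zeros_like(mm);cv2.drawContours(fill,[ct],-1,1,-1)
k,l,s,ce=cv2.connectedComponentsWithStats(fill-mm)
for i in range(1,k):
    if s[i,4]>8:print(s[i],ce[i].round(1),cast("wrist",[ce[i]],.01,c)[0].round(4))
```

```text
[[366, 53], [277, 60], [292, 217], [368, 212]]
((469.2156982421875, -351.1675720214844), (111.26962280273438, 207.6558837890625), 7.8149189949035645)
[318  65   7   7  39] [321.4  68. ] [ 0.4562 -0.2624  0.01  ]
[327 204   7   5  30] [329.7 206.1] [ 0.4817 -0.4397  0.01  ]
```

Run:
```python
from h import *
st();plan([.469,-.351,.214],98)
```

```text
t49.6 p [ 0.4678 -0.3898  0.4257] r [ 1.7999e+02 -2.0000e-02  9.4600e+01] op 0.0341 g 0.0 F [-0.5  0.7  0.9]
to [ 0.469 -0.351  0.214] 98 : turn z -0.59 then shift [0.96 0.17 5.29] rows 5.4
```

carry_out(
  targets="0.5 0.1 0 0 0 -0.59 -0.2;0.46 0.07 0.4 0 0 0 -0.2;0 0 0.9 0 0 0 -0.2;0 0 0.9 0 0 0 -0.2;0 0 0.9 0 0 0 -0.2;0 0 0.9 0 0 0 -0.2;0 0 0.5 0 0 0 -0.2;0 0 0 0 0 0 -0.2",
)

```text
time: 50.23
ee_pos: [0.4695, -0.3489, 0.2413]
tcp_rot: [-179.8, -0.3, 98.1]
wrist_force: [-0.9, 0.1, -0.5]
opening: 0.0342
grasp_force: 0.0
```

Run:
```python
from h import *
st();plan([.469,-.351,.214],98)
im=camera("wrist");cv2.imwrite("pics/w10.png",im[:,:,::-1])
h=cv2.cvtColor(im,cv2.COLOR_RGB2HSV)
print(proj("wrist",[[.469-.139*.035,-.351+.035,.065],[.4565,-.2619,.01]]))
m=((h[...,1]<40)&(h[...,2]>110)).astype(np.uint8)
ct=max(cv2.findContours(m,0,2)[0],key=cv2.contourArea);f=np.zeros_like(m);cv2.drawContours(f,[ct],-1,1,-1)
k,l,s,ce=cv2.connectedComponentsWithStats(f-m)
for i in range(1,k):
    if s[i,4]>15:print(s[i],ce[i].round(1),cast("wrist",[ce[i]],.01)[0].round(4))
```

```text
t50.2 p [ 0.4695 -0.3489  0.2413] r [-179.76   -0.26   98.09] op 0.0342 g 0.0 F [-0.9  0.1 -0.5]
to [ 0.469 -0.351  0.214] 98 : turn z 0.02 then shift [-0.05 -0.02  0.68] rows 0.7
[[321.18586232 199.02344813]
 [321.46779858  98.35485965]]
[530   4   7   8  22] [533.3   7.3] [ 0.5789 -0.1912  0.01  ]
[519   9  14   9  49] [524.8  12.8] [ 0.5747 -0.1948  0.01  ]
[501  16  32  61 660] [516.1  47.4] [ 0.576 -0.214  0.01 ]
[499  76  13   9  47] [503.6  80.4] [ 0.5745 -0.234   0.01  ]
[316  93  14  15 163] [322.8 100.2] [ 0.4575 -0.263   0.01  ]
[313 182  21 129 682] [325.9 215.8] [ 0.4717 -0.345   0.01  ]
[  526   210   114   190 16492] [592.4 305.5] [ 0.7077 -0.3932  0.01  ]
[313 229   2  50  76] [313.4 256.8] [ 0.4668 -0.381   0.01  ]
[270 281   8   7  31] [274.6 283.5] [ 0.4382 -0.4101  0.01  ]
[366 281   7   7  28] [368.4 283.6] [ 0.5152 -0.3991  0.01  ]
[318 319   8   8  36] [321.1 322.4] [ 0.4818 -0.4431  0.01  ]
[186 345  50  55 968] [215.2 376.7] [ 0.3922 -0.5181  0.01  ]
[421 375  36  25 308] [435.5 386.3] [ 0.5993 -0.5002  0.01  ]
```

carry_out(
  targets="-0.08 0 0.3 0 0 0 -0.2;0 0 0.3 0 0 0 -0.2;0 0 0.1 0 0 0 -0.2;0 0 0 0 0 0 -0.2;0 0 0 0 0 0 -0.2;0 0 0 0 0 0 -1;0 0 0 0 0 0 -1;0 0 0 0 0 0 -1",
  newtons=90,
)

```text
time: 50.95
ee_pos: [0.471, -0.3545, 0.2189]
tcp_rot: [179.9, 0.1, 98.0]
wrist_force: [-0.5, -0.4, 4.9]
opening: 0.0103
grasp_force: 88.9
```

carry_out(
  targets="0 0 0 0 0 0 -1;0 0 0 0 0 0 -1;0 0 0 0 0 0 -1;0 0 0 0 0 0 -1;0 0 0 0 0 0 -1;0 0 0 0 0 0 -1;0 0 0 0 0 0 -1;0 0 0 0 0 0 -1",
)

```text
time: 51.62
ee_pos: [0.471, -0.3546, 0.2189]
tcp_rot: [179.9, 0.1, 98.0]
wrist_force: [-1.8, -0.4, 5.4]
opening: 0.0101
grasp_force: 89.1
```

carry_out(
  targets="0 0 -0.2 0 0 0 -1;0 0 -0.4 0 0 0 -1;0 0 -0.7 0 0 0 -1;0 0 -0.9 0 0 0 -1;0 0 -0.9 0 0 0 -1;0 0 -0.6 0 0 0 -1;0 0 0 0 0 0 -1;0 0 0 0 0 0 -1",
)

```text
time: 52.28
ee_pos: [0.4711, -0.3544, 0.3664]
tcp_rot: [179.9, 0.1, 98.0]
wrist_force: [0.5, 0.3, -7.0]
opening: 0.0101
grasp_force: 88.3
```

Run:
```python
from h import *
o=st();plan([.5559,.0207,o["ee_pos"][2]],88.1)
im=camera("wrist");cv2.imwrite("pics/w11.png",im[:,:,::-1]);np.save("w11.npy",get_calibration("wrist")["view"])
```

```text
t52.3 p [ 0.4711 -0.3544  0.3664] r [1.799e+02 8.000e-02 9.800e+01] op 0.0101 g 88.3 F [ 0.5  0.3 -7. ]
to [0.5559 0.0207 0.3664] 88.1 : turn z 1.73 then shift [9.44 1.81 0.  ] rows 9.6
```

```bash
cat >> h.py <<'E'
def holes(im,zt,c):
    h=cv2.cvtColor(im,cv2.COLOR_BGR2HSV);m=((h[...,1]<40)&(h[...,2]>100)).astype(np.uint8)
    ct=max(cv2.findContours(m,0,2)[0],key=cv2.contourArea);f=np.zeros_like(m);cv2.drawContours(f,[ct],-1,1,-1)
    k,l,s,ce=cv2.connectedComponentsWithStats(f-m)
    for i in range(1,k):
        if 15<s[i,4]<600:print(s[i],ce[i].round(1),cast("wrist",[ce[i]],zt,c)[0].round(4))
E
python3 - <<'E'
from h import *
c=get_calibration("wrist");c["view"]=np.load("w11.npy")
holes(cv2.imread("pics/w11.png"),.1575,c)
a=np.radians(8.0);u=np.array([-np.sin(a),np.cos(a)])
for d in(.09,-.09):print(proj("wrist",[[*(np.array([.4711,-.3544])+u*d),.1575]],c))
E
```

```text
[439   0   8  26  68] [442.6  12.1] [ 0.5165 -0.2161  0.1575]
[434  27   7  20  39] [436.8  37.1] [ 0.5166 -0.2281  0.1575]
[423  49  13  41 117] [428.7  71.1] [ 0.5164 -0.2454  0.1575]
[314  78  15  16 191] [321.2  85.9] [ 0.457  -0.2615  0.1575]
[310 180  24  27 550] [321.5 192.9] [ 0.466  -0.3249  0.1575]
[300 279   7   8  29] [303.7 281.5] [ 0.4625 -0.3918  0.1575]
[338 279   6   8  23] [339.5 281.1] [ 0.4879 -0.3879  0.1575]
[316 331  10   9  50] [320.1 335.1] [ 0.4806 -0.4369  0.1575]
[414 330  17  16 126] [421.8 337.6] [ 0.5583 -0.4284  0.1575]
[[323.0578418   93.17897155]]
[[322.79006732 342.39126622]]
```

carry_out(
  targets="0 0 0 0 0 0.86 -1;0 0 0 0 0 0.87 -1;0.8 0.18 0 0 0 0 -1;0.87 0.2 0 0 0 0 -1;0.87 0.2 0 0 0 0 -1;0.87 0.2 0 0 0 0 -1;0.87 0.2 0 0 0 0 -1;0.87 0.2 0 0 0 0 -1",
)

```text
time: 53.0
ee_pos: [0.5247, -0.1483, 0.3629]
tcp_rot: [-179.8, -0.0, 88.1]
wrist_force: [1.4, 1.2, -5.4]
opening: 0.0102
grasp_force: 88.3
```

carry_out(
  targets="0.87 0.2 0 0 0 0 -1;0.87 0.2 0 0 0 0 -1;0.87 0.2 0 0 0 0 -1;0 0 0.4 0 0 0 -1;0 0 0 0 0 0 -1;0 0 0 0 0 0 -1;0 0 0 0 0 0 -1;0 0 0 0 0 0 -1",
)

```text
time: 53.67
ee_pos: [0.5522, -0.0475, 0.3498]
tcp_rot: [180.0, 0.0, 88.0]
wrist_force: [0.3, 0.6, -5.2]
opening: 0.01
grasp_force: 88.4
```

Run:
```python
from h import *
o=st();c=get_calibration("wrist")
im=camera("wrist")[:,:,::-1];cv2.imwrite("pics/w12.png",im);np.save("w12.npy",c["view"])
p=proj("wrist",[[.5588,.1097,.058],[.5529,-.0684,.058]],c);print(p)
holes(im,o["ee_pos"][2]-.2089,c)
g=cv2.cvtColor(np.ascontiguousarray(im),6);x,y=p[0].astype(int)
print(x-16,y-16);print(g[y-16:y+18:2,x-16:x+18:2])
```

```text
t53.7 p [ 0.5522 -0.0475  0.3498] r [1.7999e+02 3.0000e-02 8.8000e+01] op 0.0100 g 88.4 F [ 0.3  0.6 -5.2]
[[323.74493569   8.7420733 ]
 [323.73154406 219.18170398]]
[321   4   5   7  25] [322.9   7.2] [0.5569 0.0855 0.1409]
[315 198  19   7  45] [324.3 200. ] [ 0.5541 -0.0235  0.1409]
[436 267  83  65 417] [479.2 299. ] [ 0.6662 -0.1041  0.1409]
[445 266  54  40 152] [473.5 286.2] [ 0.6606 -0.0928  0.1409]
[301 279   5   7  19] [303.5 281. ] [ 0.5372 -0.0842  0.1409]
[338 279   5   7  19] [339.4 281.2] [ 0.5631 -0.0852  0.1409]
[315 331  14  11 110] [321.5 335.9] [ 0.5484 -0.1336  0.1409]
[559 363  38  28 283] [580.3 376.1] [ 0.7589 -0.1816  0.1409]
[580 365  20  15  91] [590.4 371.6] [ 0.766  -0.1771  0.1409]
[635 386   5  14  45] [637.6 394.2] [ 0.8118 -0.2032  0.1409]
307 -8
[]
```

Run:
```python
from h import *
im=cv2.imread("pics/w12.png");g=cv2.cvtColor(im,6);np.set_printoptions(linewidth=250)
print(g[0:18,312:336]);print(g[76:98:1,308:334])
A=cv2.convertScaleAbs(im[0:345,250:400],alpha=1);cv2.imwrite("pics/cw12.png",cv2.resize(A[:110],(800,586)))
```

```text
[[ 90  90  89  90  90  91  91  92  90  91  90  90  89  91  93  93  94  93  93  91  92  91  93  93]
 [ 90  89  90  91  91  91  90  92  90  91  90  90  90  91  93  94  95  94  92  91  91  92  92  94]
 [ 92  91  89  91  91  91  93  92  92  90  90  89  90  91  93  93  94  94  93  92  92  93  92  93]
 [ 90  90  90  91  90  91  94  92  90  90  90  92  92  91  91  94  95  95  93  91  92  93  93  95]
 [ 92  90  90  89  92  91  92  93  92  91  93 102  94  91  92  95  94  94  93  92  92  91  92  95]
 [ 91  92  89  90  91  91  92  93  90  96 115 140 132  96  91  93  96  94  93  92  94  94  94  96]
 [ 93  90  90  91  91  93  93  94  92 105 155 180 177 117  88  90  94  96  93  94  92  93  94  95]
 [ 92  90  92  91  93  92  93  91  95 108 171 184 180 130  87  82  93  94  94  94  94  92  94  95]
 [ 93  92  91  91  91  91  94  93  94 103 165 178 169 112  83  77  91  94  94  93  92  92  94  94]
 [ 92  91  92  93  92  93  94  90  95 101 134 159 139  90  79  74  86  95  93  94  92  94  94  94]
 [ 93  92  91  91  92  92  92  91  93  97 100 110  92  79  75  74  81  93  94  94  93  94  95  96]
 [ 93  91  
[... 2337 characters left out ...]
 119 117 117 117 117 118 120 131 158 193 218 235 237 236]
 [237 237 237 237 234 220 168 155 133 122 120 120 119 118 117 117 118 120 130 158 189 207 228 236 237 236]
 [237 238 237 237 236 232 214 186 161 141 128 123 120 120 120 119 123 135 159 188 205 225 233 236 237 236]
 [238 237 238 237 237 235 233 215 191 174 156 144 140 134 134 135 149 169 192 206 223 231 234 237 237 236]
 [237 237 237 237 237 236 236 231 219 205 192 179 175 169 169 171 188 201 214 225 233 233 235 237 237 236]
 [238 238 237 237 237 236 236 235 233 230 220 212 207 207 209 212 214 223 232 234 235 234 235 237 237 236]
 [237 238 238 237 236 236 236 235 235 236 237 235 230 231 232 234 233 232 234 235 235 233 235 237 237 236]]
```

Run:
```python
from h import *
c=get_calibration("wrist");c["view"]=np.load("w12.npy")
pin=cast("wrist",[(323.0,7.2)],.058,c)[0];h1=cast("wrist",[(321.2,85.7)],.1409,c)[0];h2=cast("wrist",[(321.0,335.7)],.1409,c)[0]
print(pin,h1,h2,"hole mid",(h1+h2)/2,"yaw",np.degrees(np.arctan2(-(h1-h2)[0],(h1-h2)[1])),np.hypot(*(h1-h2)[:2]))
t=np.array([.5522,-.0475]);u=np.array([np.cos(np.radians(88)),np.sin(np.radians(88))])
for nm,d in(("by h1",pin-h1),):
    print(nm,"target tcp",t+d[:2])
# pins mid (w3) minus hole-based centres
for ctr in ((h1[:2]-.09*u),(h1+h2)[:2]/2):print("ctr-tcp",ctr-t)
```

```text
[0.55824527 0.11077108 0.058     ] [0.55462277 0.04619141 0.1409    ] [ 0.54804031 -0.13340807  0.1409    ] hole mid [ 0.55133154 -0.04360833  0.1409    ] yaw -2.0989961778391804 0.17972007256859898
by h1 target tcp [0.5558225  0.01707966]
ctr-tcp [-0.00071818  0.00374624]
ctr-tcp [-0.00086846  0.00389167]
```

carry_out(
  targets="0.54 0.02 0 0 0 -0.03 -1;0.54 0.02 0 0 0 0 -1;0.54 0 0 0 0 0 -1;0 0 0.5 0 0 0 -1;0 0 0.5 0 0 0 -1;0 0 0.4 0 0 0 -1;0 0 0.2 0 0 0 -1;0 0 0 0 0 0 -1",
)

```text
time: 54.38
ee_pos: [0.5556, 0.0176, 0.2842]
tcp_rot: [-179.9, 0.0, 88.2]
wrist_force: [-0.4, 0.8, -6.1]
opening: 0.0096
grasp_force: 88.5
```

carry_out(
  targets="0 0 0 0 0 0 -1;0 0 0 0 0 0 -1;0 0 0 0 0 0 -1;0 0 0 0 0 0 -1;0 0 0 0 0 0 -1;0 0 0 0 0 0 -1;0 0 0 0 0 0 -1;0 0 0 0 0 0 -1",
)

```text
time: 55.05
ee_pos: [0.5561, 0.0182, 0.2859]
tcp_rot: [180.0, 0.0, 88.3]
wrist_force: [0.2, -0.3, -6.0]
opening: 0.0098
grasp_force: 88.5
```

Run:
```python
from h import *
o=st();c=get_calibration("wrist");rec([.5558,.0171,.2589],88.2)
im=camera("wrist")[:,:,::-1];cv2.imwrite("pics/w13.png",im);g=cv2.cvtColor(np.ascontiguousarray(im),6)
np.set_printoptions(linewidth=250);print(g[72:100:1,308:336])
print(proj("wrist",[[.5585,.1105,.058]]))
```

```text
t55.0 p [0.5561 0.0182 0.2859] r [1.7996e+02 2.0000e-02 8.8260e+01] op 0.0098 g 88.5 F [ 0.2 -0.3 -6. ]
shift now-axes [-0.03 -0.01  0.68] rotvec [0.01 0.   0.01]
[[234 234 233 232 232 232 231 230 231 233 234 233 232 233 233 233 232 231 230 232 230 230 230 233 234 233 232 231]
 [233 234 233 233 232 232 231 230 231 233 234 232 231 232 232 233 231 230 231 232 231 230 231 233 234 233 232 231]
 [233 233 233 232 232 231 231 230 231 232 227 223 221 220 221 223 223 226 229 230 231 230 230 233 235 233 232 231]
 [234 233 234 233 232 232 231 228 224 218 198 186 183 176 179 185 188 206 221 227 230 230 231 233 234 234 232 231]
 [234 234 233 233 233 231 230 221 194 166 153 154 157 155 156 158 164 175 180 209 226 229 231 233 234 233 233 231]
 [233 233 234 233 232 231 222 193 167 134 122 116 124 120 117 120 140 153 146 177 208 225 231 233 234 234 232 231]
 [234 234 233 234 231 225 196 166 152 125 107 102 103 100 101 103 107 120 139 162 180 211 229 233 234 233 232 232]
 [234 233 233 233 227 205 169 148 126 107  99  95  93  92  91  93  97 102 109 132 164 190 223 233 234 233 232 231]
 [234 234 233 231
[... 1613 characters left out ...]
3 232 228 210 184 167 148 134 137 133 131 128 140 159 185 199 220 227 231 233 233 233 232 231]
 [234 234 233 234 233 232 232 228 213 199 188 171 170 161 162 165 182 196 209 221 229 230 231 233 233 232 232 231]
 [234 234 233 234 233 232 232 232 230 226 217 206 201 201 203 206 208 219 229 231 231 230 231 234 234 233 231 231]
 [234 234 234 234 233 232 232 231 231 233 233 231 226 226 228 231 230 229 231 232 231 230 231 233 234 233 232 231]
 [234 234 234 233 233 232 232 231 232 233 235 234 232 232 233 234 231 230 231 232 231 230 231 234 233 233 231 231]
 [234 234 233 234 233 232 232 232 232 234 234 234 233 232 234 234 232 230 232 232 230 230 231 233 234 233 232 231]]
[[321.8198376   90.81927288]]
```

Run:
```python
from h import *
o=st();print(cast("wrist",[(321.5,90.3)],.058),cast("wrist",[(321.2,85.5)],o["ee_pos"][2]-.2089))
im=cv2.imread("pics/w13.png");g=cv2.cvtColor(im,6);np.set_printoptions(linewidth=250);print(g[326:350,308:336])
```

```text
t55.1 p [0.556  0.0183 0.2859] r [1.7996e+02 2.0000e-02 8.8270e+01] op 0.0099 g 88.5 F [ 0.2 -0.1 -6.1]
[[0.55830238 0.11081958 0.058     ]] [[0.55816437 0.11206677 0.07699469]]
[[118 120 118 100  92  93  98  98  97  98  96  96  95  95  94  92  94  93  94  93  94  96  90  86  97 117 120 119]
 [119 119 118 103  91  93  96  97  97  97  96  97  95  95  93  93  93  93  94  94  92  93  89  89 111 119 118 119]
 [118 119 120 118 103  98 100  98  96  97  96  96  97  95  94  95  95  96  96  94  94  94  95 101 116 120 119 120]
 [118 119 119 120 116 112 111 108 104 105 107 106 105 105 104 104 106 106 108 105 106 106 111 116 120 119 119 120]
 [118 118 119 119 120 118 117 116 115 116 117 116 112 111 110 112 113 118 118 117 118 118 119 118 119 120 119 118]
 [118 117 118 121 121 118 118 116 115 114 109 104  98  97  97 101 105 110 115 117 117 119 119 117 119 118 119 118]
 [118 118 121 121 120 119 119 116 112 103  92  85  85  86  87  87  85  87  98 110 118 119 119 118 119 119 118 118]
 [118 118 119 121 119 119 117 112 101  85  79  79  79  79  82  80  77  77  80  95 115 118 119 118 118 119 120 117]
 [
[... 1138 characters left out ...]
 117 116]
 [116 116 117 118 119 118 118 114 114 116 117 117 117 116 115 115 117 118 119 117 118 117 117 118 118 118 117 116]
 [116 116 117 119 118 118 117 114 113 117 118 119 118 117 117 115 118 118 118 118 118 116 117 116 117 117 118 117]
 [115 116 117 118 118 117 115 114 113 116 117 119 117 117 115 116 117 119 119 119 117 117 117 117 118 118 117 115]
 [107 108 115 116 117 118 115 114 113 116 118 118 118 116 116 116 117 119 119 118 117 118 117 115 115 115 108 103]
 [ 76  80  96 101 104 108 109 112 113 115 117 118 117 116 116 115 118 118 118 117 116 115 104 102 100  97  81  65]
 [ 31  33  41  50  64  78  81  93  97 103 107 111 111 111 109 109 110 107 105 102  99  94  68  60  49  40  33  27]]
```

carry_out(
  targets="-0.03 0 0.05 0 0 0 -1;0 0 0.1 0 0 0 -1;0 0 0.1 0 0 0 -1;0 0 0.1 0 0 0 -1;0 0 0.08 0 0 0 -1;0 0 0.05 0 0 0 -1;0 0 0 0 0 0 -1;0 0 0 0 0 0 -1",
)

```text
time: 55.77
ee_pos: [0.556, 0.017, 0.2666]
tcp_rot: [180.0, 0.0, 88.3]
wrist_force: [0.7, 1.4, -5.8]
opening: 0.0097
grasp_force: 88.5
```

carry_out(
  targets="0 0 0.06 0 0 0 -1;0 0 0.06 0 0 0 -1;0 0 0.03 0 0 0 -1;0 0 0.02 0 0 0 -1;0 0 0 0 0 0 -1;0 0 0 0 0 0 -1;0 0 0 0 0 0 -1;0 0 0 0 0 0 -1",
)

```text
time: 56.43
ee_pos: [0.5561, 0.017, 0.26]
tcp_rot: [180.0, 0.0, 88.3]
wrist_force: [0.0, -0.5, -5.4]
opening: 0.0097
grasp_force: 88.5
```

carry_out(
  targets="0 0 0.03 0 0 0 -1;0 0 0.02 0 0 0 -1;0 0 0.02 0 0 0 -1;0 0 0 0 0 0 -1;0 0 0 0 0 0 -1;0 0 0 0 0 0 -1;0 0 0 0 0 0 -1;0 0 0 0 0 0 -1",
)

```text
time: 57.1
ee_pos: [0.556, 0.017, 0.2589]
tcp_rot: [179.9, 0.0, 88.3]
wrist_force: [-5.5, -0.3, 7.1]
opening: 0.0097
grasp_force: 90.4
```

carry_out(
  targets="0 0 0 0 0 0 -0.7;0 0 0 0 0 0 -0.4;0 0 0 0 0 0 -0.3;0 0 0 0 0 0 -0.3;0 0 -0.3 0 0 0 -0.3;0 0 -0.7 0 0 0 -0.3;0 0 -0.9 0 0 0 -0.3;0 0 -0.9 0 0 0 -0.3",
)

```text
time: 57.77
ee_pos: [0.5555, 0.017, 0.3708]
tcp_rot: [-180.0, 0.0, 88.3]
wrist_force: [2.0, 0.0, 0.6]
opening: 0.0301
grasp_force: 0.0
```

carry_out(
  targets="0 0 -0.9 0 0 0 -0.3;0 0 -0.9 0 0 0 -0.3;0 0 -0.9 0 0 0 -0.3;0 0 -0.6 0 0 0 -0.3;0 0 0 0 0 0 -0.3;0 0 0 0 0 0 -0.3;0 0 0 0 0 0 -0.3;0 0 0 0 0 0 -0.3",
)

```text
time: 58.43
ee_pos: [0.5559, 0.0171, 0.5]
tcp_rot: [-179.9, 0.0, 88.3]
wrist_force: [0.1, 0.4, -0.5]
opening: 0.0301
grasp_force: 0.0
```

Run:
```python
from h import *
o=st();plan([.690,.016,.50],88.2)
im=camera("wrist")[:,:,::-1];cv2.imwrite("pics/w14.png",im);c=get_calibration("wrist")
holes(im,.05,c);print(proj("wrist",[[.5585,.1107,.058],[.5525,-.069,.058],[.703,.076,.284],[.703,-.044,.284]]))
sd=camera("side");h=cv2.cvtColor(sd,cv2.COLOR_RGB2HSV)
cv2.imwrite("pics/sd14.png",sd[:,:,::-1]);cv2.imwrite("pics/sc14.png",camera("scene")[:,:,::-1])
```

```text
t58.4 p [0.5559 0.0171 0.5   ] r [-1.7993e+02  3.0000e-02  8.8260e+01] op 0.0301 g 0.0 F [ 0.1  0.4 -0.5]
to [0.69  0.016 0.5  ] 88.2 : turn z 0.01 then shift [ 0.08  3.35 -0.  ] rows 3.4
[183 100  18  53 444] [191.3 126.2] [0.3706 0.0837 0.05  ]
[381 161   2  14  19] [381.7 168.4] [0.6441 0.0145 0.05  ]
[320 220   5   5  22] [322.  222.3] [ 0.5526 -0.0689  0.05  ]
[398 254  14  12  22] [404.8 259.8] [ 0.6874 -0.1394  0.05  ]
[327 270  21   3  46] [335.5 270.7] [ 0.5724 -0.1566  0.05  ]
[277 280   6   8  29] [280.2 282.9] [ 0.478  -0.1773  0.05  ]
[361 280   7   8  32] [363.2 282.6] [ 0.6193 -0.181   0.05  ]
[[322.38335231 101.52483408]
 [321.98831701 224.23131184]
 [550.69627937 137.90406294]
 [517.08778357 298.01163073]]
```

Run:
```python
import cv2,numpy as np
w=cv2.imread("pics/w14.png");s=cv2.imread("pics/sd14.png");c=cv2.imread("pics/sc14.png")
a=cv2.resize(w[40:320,240:620],(400,295));b=cv2.resize(s[150:390,220:400],(300,400))
d=cv2.resize(c[150:290,200:440],(480,280))
o=np.zeros((600,790,3),np.uint8);o[:295,:400]=a;o[:400,490:790]=b;o[310:590,:480]=d
cv2.imwrite("pics/comp.png",o)
```

```text
(no output)
```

View pics/comp.png

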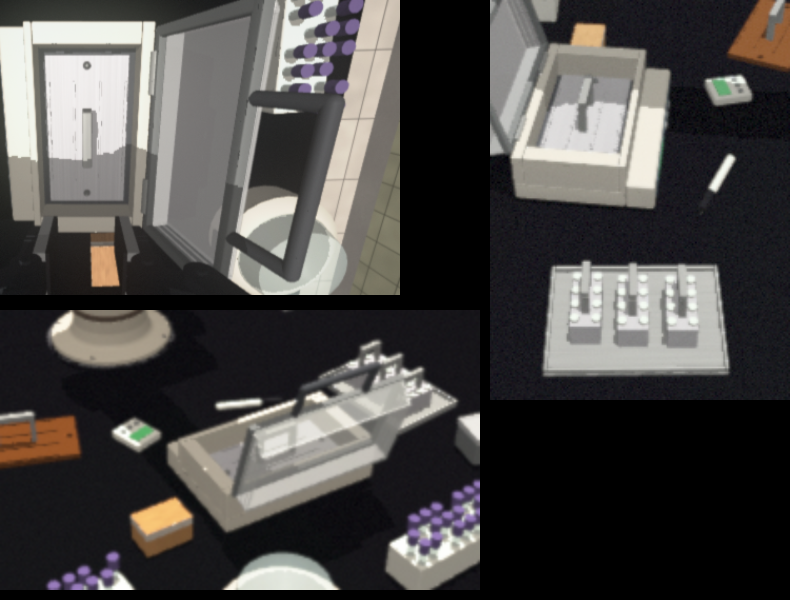

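The plate lies on the deck over both pins, all three blocks stand upright on the tray, the carton stands on the bench, and the lid is open with its bar at about x 0.705. Next I shut the lid.

carry_out(
  targets="0 0.7 0 0 0 0 -0.2;0 0.8 0 0 0 0 -0.2;0 0.8 0 0 0 0 -0.2;0 0.8 0 0 0 0 -0.2;0 0.64 0 0 0 0 -0.2;0 0 0 0 0 0 -0.2;0 0 0 0 0 0 -0.2;0 0 0 0 0 0 -0.2",
)

```text
time: 59.25
ee_pos: [0.6994, 0.0128, 0.501]
tcp_rot: [-180.0, 0.0, 88.3]
wrist_force: [0.1, 0.4, 0.3]
opening: 0.0341
grasp_force: 0.0
```

carry_out(
  targets="0.05 0.13 0 0 0 0 -0.2;0 0 0.3 0 0 0 -0.2;0 0 0.4 0 0 0 -0.2;0 0 0.4 0 0 0 -0.2;0 0 0.3 0 0 0 -0.2;0 0 0.1 0 0 0 -0.2;0 0 0 0 0 0 -0.2;0 0 0 0 0 0 -0.2",
)

```text
time: 59.92
ee_pos: [0.7035, 0.0146, 0.4439]
tcp_rot: [179.9, 0.0, 88.3]
wrist_force: [0.2, -0.3, 0.0]
opening: 0.0343
grasp_force: 0.0
```

carry_out(
  targets="0 0 0.1 0 0 0 -0.2;0 0 0 0 0 0 -0.2;0 0 0 0 0 0 -1;0 0 0 0 0 0 -1;0 0 0 0 0 0 -1;0 0 0 0 0 0 -1;0 0 0 0 0 0 -1;0 0 0 0 0 0 -1",
  newtons=30,
)

```text
time: 60.58
ee_pos: [0.704, 0.0146, 0.438]
tcp_rot: [-179.9, 0.0, 88.3]
wrist_force: [-8.5, 0.4, 2.2]
opening: 0.0111
grasp_force: 29.9
```

Run:
```python
from h import *
o=st();p=o["ee_pos"]
r=.21024;hx=.6365;hz=.085+.155;ph=np.arctan2(p[2]-hz,-(p[0]-hx));print(ph-.0476,np.hypot(p[0]-hx,p[2]-hz))
x0,z0=hx-r*np.cos(ph),hz+r*np.sin(ph)
for k in range(1,21):
    a=ph-.09*k;x=hx-r*np.cos(a);z=hz+r*np.sin(a)
    print("%.2f y %.2f z %.2f"%(a-.0476,(x-x0)/.04,-(z-z0)/.04),round(x,3),round(z,3));x0,z0=x,z
```

```text
t60.6 p [0.704  0.0146 0.438 ] r [-1.799e+02  2.000e-02  8.826e+01] op 0.0111 g 29.9 F [-8.5  0.4  2.2]
1.8516225839874636 0.20919776060552792
1.76 y -0.45 z -0.13 0.686 0.444
1.67 y -0.46 z -0.09 0.668 0.448
1.58 y -0.47 z -0.05 0.649 0.45
1.49 y -0.47 z -0.01 0.63 0.45
1.40 y -0.47 z 0.04 0.611 0.449
1.31 y -0.47 z 0.08 0.592 0.446
1.22 y -0.46 z 0.12 0.574 0.441
1.13 y -0.44 z 0.16 0.556 0.434
1.04 y -0.43 z 0.20 0.539 0.426
0.95 y -0.41 z 0.24 0.523 0.417
0.86 y -0.39 z 0.27 0.507 0.406
0.77 y -0.36 z 0.31 0.493 0.394
0.68 y -0.33 z 0.34 0.48 0.38
0.59 y -0.30 z 0.37 0.468 0.365
0.50 y -0.26 z 0.39 0.457 0.35
0.41 y -0.23 z 0.41 0.448 0.333
0.32 y -0.19 z 0.43 0.44 0.316
0.23 y -0.15 z 0.45 0.434 0.298
0.14 y -0.11 z 0.46 0.43 0.28
0.05 y -0.07 z 0.47 0.427 0.261
```

Model and measurement agree (lid 1.85). I follow the arc down.

carry_out(
  targets="0.01 -0.45 -0.13 0 0 0 -1;0.01 -0.46 -0.09 0 0 0 -1;0.01 -0.47 -0.05 0 0 0 -1;0.01 -0.47 -0.01 0 0 0 -1;0.01 -0.47 0.04 0 0 0 -1;0.01 -0.47 0.08 0 0 0 -1;0.01 -0.46 0.12 0 0 0 -1;0 0 0 0 0 0 -1",
)

```text
time: 61.25
ee_pos: [0.5724, 0.0202, 0.4397]
tcp_rot: [180.0, 0.2, 88.2]
wrist_force: [-3.2, -9.1, 2.0]
opening: 0.0109
grasp_force: 32.4
```

carry_out(
  targets="0 -0.44 0.16 0 0 0 -1;0 -0.43 0.2 0 0 0 -1;0 -0.41 0.24 0 0 0 -1;0 -0.39 0.27 0 0 0 -1;0 -0.36 0.31 0 0 0 -1;0 -0.33 0.34 0 0 0 -1;0 -0.3 0.37 0 0 0 -1;0 0 0 0 0 0 -1",
)

```text
time: 61.92
ee_pos: [0.4667, 0.024, 0.3614]
tcp_rot: [-179.8, 0.1, 88.2]
wrist_force: [-1.9, -5.3, -0.5]
opening: 0.0106
grasp_force: 33.3
```

carry_out(
  targets="0 -0.26 0.39 0 0 0 -1;0 -0.23 0.41 0 0 0 -1;0 -0.19 0.43 0 0 0 -1;0 -0.15 0.45 0 0 0 -1;0 -0.11 0.46 0 0 0 -1;0 -0.07 0.4 0 0 0 -1;0 0 0 0 0 0 -1;0 0 0 0 0 0 -1",
)

```text
time: 62.58
ee_pos: [0.4278, 0.0255, 0.2614]
tcp_rot: [-179.9, 0.1, 88.2]
wrist_force: [-4.2, -4.6, -1.9]
opening: 0.0106
grasp_force: 34.1
```

carry_out(
  targets="0 0 0.15 0 0 0 -1;0 0 0.15 0 0 0 -1;0 0 0 0 0 0 -1;0 0 0 0 0 0 -1;0 0 0 0 0 0 -1;0 0 0 0 0 0 -1;0 0 0 0 0 0 -1;0 0 0 0 0 0 -1",
)

```text
time: 63.25
ee_pos: [0.4272, 0.0255, 0.25]
tcp_rot: [-179.8, 0.1, 88.2]
wrist_force: [-11.3, -4.9, -0.1]
opening: 0.011
grasp_force: 34.3
```

carry_out(
  targets="0 0 0 0 0 0 -0.6;0 0 0 0 0 0 -0.3;0 0 0 0 0 0 -0.3;0 0 0 0 0 0 -0.3;0 0 0 0 0 0 -0.3;0 0 -0.3 0 0 0 -0.3;0 0 -0.7 0 0 0 -0.3;0 0 -0.9 0 0 0 -0.3",
)

```text
time: 63.92
ee_pos: [0.4276, 0.0257, 0.3258]
tcp_rot: [-179.8, 0.0, 88.3]
wrist_force: [1.0, -0.1, 1.2]
opening: 0.0297
grasp_force: 0.0
```

carry_out(
  targets="0 0 -0.9 0 0 0 -0.3;0 0 -0.9 0 0 0 -0.3;0 0 -0.6 0 0 0 -0.3;0 -0.5 0 0 0 0 -0.3;0 0 0 0 0 0 -0.3;0 0 0 0 0 0 -0.3;0 0 0 0 0 0 -0.3;0 0 0 0 0 0 -0.3",
)

```text
time: 64.58
ee_pos: [0.4084, 0.0264, 0.4215]
tcp_rot: [180.0, 0.0, 88.3]
wrist_force: [0.3, -0.2, -0.2]
opening: 0.0298
grasp_force: 0.0
```

Run:
```python
from h import *
o=st();a=cv2.imread("pics/side0.png").astype(int)
s=camera("side")[:,:,::-1].astype(int)
b=s[215:275,235:335]-a[215:275,235:335];print("incubator/lid diff vs start (side)",abs(b).mean(),(abs(b).max(2)>40).mean())
b=s[190:230,315:336]-a[190:230,315:336];print("bar diff",abs(b).mean())
h=cv2.cvtColor(s.astype(np.uint8),cv2.COLOR_BGR2HSV)
sc=camera("scene");h=cv2.cvtColor(sc,cv2.COLOR_RGB2HSV);m=(h[...,0]>8)&(h[...,0]<22)&(h[...,1]>90)&(h[...,2]>150)
k,l,t,ce=cv2.connectedComponentsWithStats(m.astype(np.uint8))
for i in range(1,k):
    if 60<t[i,4]<1500:print(t[i],cast("scene",[ce[i]],.045)[0].round(3))
```

```text
t64.6 p [0.4084 0.0264 0.4215] r [1.800e+02 2.000e-02 8.826e+01] op 0.0298 g 0.0 F [ 0.3 -0.2 -0.2]
incubator/lid diff vs start (side) 4.7655 0.02
bar diff 32.17142857142857
[397   0  82  17 923] [-1.4    2.418  0.045]
[178 204  61  25 541] [ 0.307 -0.323  0.045]
[266 244  30  18 307] [ 0.583 -0.204  0.045]
```

```bash
python3 -c "
from workcell import bot
print(bot.job_done())"
```

```text
the job is handed in; nothing more can be done
None
```

The job is handed in at about 65 s of the 210 s limit, with no verdict returned: the carton stands on the bench, all three tube blocks are upright on the cooling tray, the slide plate is flat over both pins and the lid is shut. The rack of blood tubes and the tip box were not touched; the shut lid I judged from the handle height and a comparison with the starting picture.

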